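# Free a wedged sample carrier from its dock and nest it in the cradle

## Task

The aluminium angle-section sample carrier is wedged in the reclined grey dock and will not come out by pulling: take it by its grip tab, rock it well over from side to side until both hidden jaws in the dock have been worked back, and only then draw it out along its own slope. Nest it in the reclined V-shaped cradle beside the dock, its V lying in the cradle's V with the legs aligned and its foot standing on the ledge, let go, and leave the bottles and crucible standing where they are.

Things in the scene. Friction and masses are not known exactly. Their poses are not given: they have to be found in the camera images.
- carrier: Loose aluminium carrier, 181 mm long with its guard, about 0.16 kg. Origin: centre of its foot's underside; z along its length to the grip tab, y side to side (the rocking direction). By z in mm: foot 0-22, 10 wide in y, bottom rounded to radius 5 about the x-line at z 5; shoulders 22-30, 26 wide; neck 30-59, 13 wide; all 14-16 thick in x. It starts in the dock, leaning 27 deg from vertical.
- carrier_tab (a point): Middle of the carrier's flat grip tab, on its z axis at z = 136 mm; axes as the carrier's. The tab, 10 mm thick in y and 22 wide in x, stands from z = 113 to 155 mm on a 20 mm wide end plate: pinch it across y, tips above the plate. A clear guard, 44 wide in y, 3 thick, z = 111-181 mm, stands at x = +20 mm beside it, so come in along the carrier's slope.
- carrier_corner (a point): Mid-length of the outer corner of the carrier's angle section, at x = -13, z = 85 mm of the carrier. The section runs from z = 58 to 113 mm; its two legs, 26 long and 4 thick, go off at +-45 deg toward +x and +-y (ends at y = +-18 mm).
- dock_head: Fixed grey housing, 32 mm in x, 78 in y; its z leans 27 deg from vertical and is the carrier's way out. Origin: centre of its inner floor, 35 mm above the worktop; the seated carrier has this origin and these axes (within 4 deg). The foot sits in a pocket 12.6 mm wide in y, 7 deep, and turns there when rocked. Stands on a plate 85 x 80, 12 mm high.
- dock_window (a point): Centre of the window in the dock's top cover, at z = 45 mm of dock_head: 44 mm in y by 20 mm in x, the carrier's neck sticks out of it. Inside, two jaw lips at z = 33-40 mm overhang the foot's shoulders by about 6 mm each: a straight pull rises 3 mm and then jams, however hard.
- jaw_left (a joint): Hidden jaw on the dock's +y side: metres pushed outward, 0 to 0.010. Stiff (about 12 N), stays where it is pushed. Leaning the carrier toward +y about its foot pushes it with the neck: 0.2 rad gives about 6 mm, 0.3 rad about 9 mm. The shoulders pass when both jaws are back more than 6.5 mm; 8 to 9 mm is comfortable.
- jaw_right (a joint): The same kind of jaw on the dock's -y side, pushed outward (0 to 0.010 m) by leaning the carrier toward -y.
- cradle: Fixed reclined cradle: an open V on a dark steel back above a foot ledge. Its z leans 27 deg from vertical. Origin: centre of the ledge's upper face, 35 mm above the worktop. A nested carrier has its origin and axes on the cradle's; it is laid in from the +x side and its weight holds it there. Stands on a plate 85 x 80, 12 mm high.
- cradle_corner (a point): Mid-length of the inner corner of the cradle's V, at x = -13, z = 80 mm of the cradle. Two aluminium legs, 26 long and 4 thick, at +-45 deg toward +x and +-y, from z = 60 to 100 mm.
- amber_bottle: Amber bottle with a black cap, 62 mm diameter, 140 mm tall, loose bystander; origin at the centre of its underside.
- dropper: Small amber dropper bottle with a black rubber bulb, 35 mm diameter, 104 mm tall, loose bystander; origin at the centre of its underside.
- lidded_crucible: White porcelain crucible with its lid, 45 mm diameter, 46 mm tall, loose bystander; origin at the centre of its underside.
Not all that is in view belongs to the job. Leave any brown look-alike of the part that bears cradle alone.

How it is judged (in metres and radians):
On the way, in this order (a step that is already met when the one before it is completed fails the run):
1. the carrier has been rocked to one side, pushing that jaw back, its foot still seated (value of joint any of jaw_left, jaw_right above 0.006 m and distance between carrier and dock_head below 0.015 m), for 0.1 s.
2. it has been rocked to the other side too, both jaws back, its foot still seated (value of joint each of jaw_left, jaw_right above 0.006 m and distance between carrier and dock_head below 0.015 m), for 0.1 s.
3. the carrier has been drawn clear of the dock (distance between carrier and dock_head above 0.06 m), for 0.1 s.
At the end, for the whole second after the job is handed in: The carrier lies at rest and released in the cradle: its origin within 7 mm of the cradle's, its length within 0.10 rad and its legs within 0.12 rad of the cradle's, resting on it (distance between carrier and cradle below 0.007 m and angle between the z axis of carrier and the z axis of cradle, either way round below 0.1 rad and angle between the y axis of carrier and the y axis of cradle, either way round below 0.12 rad and contact force between carrier and cradle above 0.2 N and linear speed of carrier below 0.02 m/s); the robot touches nothing.
It fails at once if the amber bottle is shifted by more than 20 mm or tipped (distance of amber_bottle from where it was at the start of the episode above 0.02 m or angle between amber_bottle's own z axis and vertical above 0.3 rad).
It fails at once if the dropper bottle is shifted by more than 20 mm or tipped (distance of dropper from where it was at the start of the episode above 0.02 m or angle between dropper's own z axis and vertical above 0.3 rad).
It fails at once if the crucible is shifted by more than 20 mm or tipped (distance of lidded_crucible from where it was at the start of the episode above 0.02 m or angle between lidded_crucible's own z axis and vertical above 0.3 rad).
It also fails if it takes over 50 s, if anything falls off the work surface, if the arm or the gripper's body presses on something with over 40 N, if the wrist force passes 120 N, or if a joint passes its speed limit or range.

## Robot

A 6-joint arm with a two-finger parallel gripper is mounted at the origin on a cart in front of the work surface, level with it; the furniture and walls round the work are solid. World frame = base frame: x ahead of the robot, y to its left, z up, the work surface at z = 0. Lengths are in mm, angles in rad, forces in N, time in s.
With the tool pointing down it reaches from about 300 to 1000 mm from the base axis. Payload 5.1 kg.
Tool frame: the origin (TCP) lies at the very end of the fingers, on their centre line; the grasp point (between the pads) lies 19 mm behind it (r.pinch_z is the z of the grasp point in the tool frame, in mm); z points along the fingers, y is the direction in which the jaws open and shut (so a half turn about z gives the same grasp; the last joint's range is limited). The gripper opens to 95 mm and grips with 3 to 60 N. Pads are 20 mm wide; open, the fingers measure 119 mm over their backs; the gripper's body (75 mm by 180 mm) begins 59 mm behind the grasp point.
Start: joints at [1.081, 0.124, 1.65, -0, 1.367, -0.083], TCP at [257.206, 596.934, 214.656] pointing down, gripper open.
Joint ranges: [-2.61, 2.61], [-1.02, 2.33], [0.03, 2.71], [-1.35, 4.49], [0.32, 2.68], [-2.91, 2.91]. Speed limits (rad/s): [2.57, 2.57, 3.14, 3.14, 3.14, 3.14].

## Interface

Orientations are given as a 3x3 rotation matrix whose columns are the frame's x, y, z axes.
In Python, from bench import r, cams gives the robot as it stands. The module is installed in compiled form; this text tells all that it offers.
- The arm moves only by the tool apply_moves, never from a script. Its argument "rows" is one flat list of numbers, 6 for each row, row after row: the shift along the tool's x, y, z in mm, then the turn, a rotation vector about the tool's x, y, z in degrees. In form: [tx, ty, tz, ax, ay, az, tx, ty, tz, ax, ay, az, ...]. A call has exactly 10 rows; each row is the pose to reach, as a shift and turn from the pose commanded when the call began, along the tool's axes at that moment; what a row does not reach only later rows make up. A row lasts 1/8 s, in which the tool goes at most 62.5 mm and 10.7 degrees, less where a joint would pass 70% of its speed; a pose out of reach is approached as far as the arm can. A call with a gripper value outside its range is refused whole. "grip" is the closure, from 0 (fully open) to 1 (shut), set as the call begins (left out, the last holds). The fingers move at their own pace and stop on an object; the grip force is fixed at half the most. Time passes only in rows, so rows that repeat a pose let the fingers close, or fill a call up. It gives the time, the measured TCP pose, the force and the opening at its end, in the units of the state.
- r.read_state(): the state, without advancing time (a new reading comes with each control period).
- cams.capture(name): name is "scene" or "top" or "wrist"; returns the picture (420x560x3 uint8, red, green, blue); there is no depth.
- cams.camera_info(name): a dict with "fx", "fy", "cx", "cy" (pixels), "extrinsics" (4x4, takes a point from world to camera coordinates); the wrist camera has in their place "tool_from_camera" (4x4, takes a point from camera to tool coordinates, whose origin is the TCP and whose axes are the flange's). Camera axes: x right, y down, z forward; pixel columns grow to the right and rows downward; lengths in mm; the calibration is good to about 2 mm. A picture is of the moment at which its call begins: read the wrist's pose just before it. camera_info takes no time and is no camera call.
- r.close_job(): hands the job in, once; it reports no verdict.
The state is a dict: "time": time; "joints": joint angles; "joint_velocities": joint speeds; "effort": joint torques, N m; "eef_pos": TCP position; "eef_rot": TCP orientation; "force": force on the tool from outside, world axes, zero at the start; "wrist_torque": the same for the moment, N m; "gripper_width": finger opening in mm.
Only numpy, scipy, OpenCV 4.12 (cv2) and the standard library are available. Lean on these libraries where they do the work, as an engineer would, in place of code of your own. Each camera call takes 0.05 s, during which the arm holds its last target.

## Working session

There is one attempt and no reset: what is moved stays moved. The work goes in short steps, Python scripts to look and compute and a tool call to move; the robot and the scene stay as the last step left them, time stands still between calls to the robot, and variables do not carry over. Pictures are saved under pics/ and viewed, and the job is handed in when it is done.

Besides the shell and the picture viewer there is one more tool, called after "Call:" by a JSON object that holds its "fn" and its "kwargs", one argument or row to a line. apply_moves: Moves the arm, as the interface text tells. Its arguments: {"type":"object","properties":{"rows":{"type":"array"},"grip":{"type":"number"}},"required":["rows"]}

```bash
ls; mkdir -p pics; python3 - <<'E'
from bench import r,cams
import cv2,numpy as np
s=r.read_state()
for k,v in s.items(): print(k,np.round(v,3).tolist())
print(r.pinch_z)
for n in ["scene","top","wrist"]:
    im=cams.capture(n); cv2.imwrite(f"pics/{n}0.png",im[:,:,::-1])
    i=cams.camera_info(n); print(n,{k:np.round(v,3).tolist() for k,v in i.items()})
E
```

```text
pics
time 0.0
joints [1.081, 0.124, 1.652, -0.0, 1.367, -0.083]
joint_velocities [0.002, -0.0, 0.003, -0.001, -0.001, 0.0]
effort [0.001, -41.758, -35.995, 0.078, 0.049, -0.0]
eef_pos [256.907, 596.383, 213.407]
eef_rot [[-0.918, 0.396, -0.001], [0.396, 0.918, -0.002], [0.0, -0.002, -1.0]]
force [0.033, 0.356, 0.297]
wrist_torque [-0.014, -0.005, -0.024]
gripper_width 95.344
-18.8
scene {'fx': 412.626, 'fy': 412.626, 'cx': 277.941, 'cy': 205.177, 'extrinsics': [[0.808, -0.589, -0.012, -330.463], [-0.248, -0.32, -0.914, 297.299], [0.535, 0.742, -0.405, 518.977], [0.0, 0.0, 0.0, 1.0]]}
top {'fx': 431.538, 'fy': 431.538, 'cx': 283.93, 'cy': 206.379, 'extrinsics': [[0.014, -1.0, 0.01, 160.411], [-0.983, -0.015, -0.184, 512.808], [0.185, -0.007, -0.983, 880.169], [0.0, 0.0, 0.0, 1.0]]}
wrist {'fx': 366.032, 'fy': 366.032, 'cx': 276.872, 'cy': 206.896, 'tool_from_camera': [[0.001, -0.959, -0.282, 80.713], [1.0, 0.001, 0.001, -1.377], [-0.001, -0.282, 0.959, -171.952], [0.0, 0.0, 0.0, 1.0]]}
```

View pics/scene0.png

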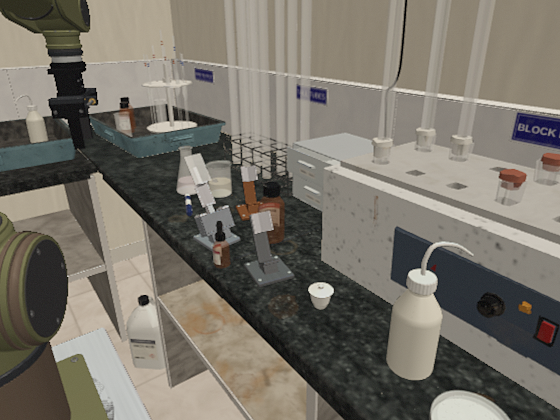

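View pics/top0.png

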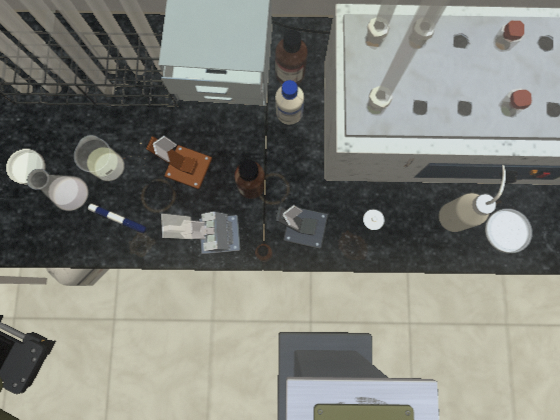

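View pics/wrist0.png

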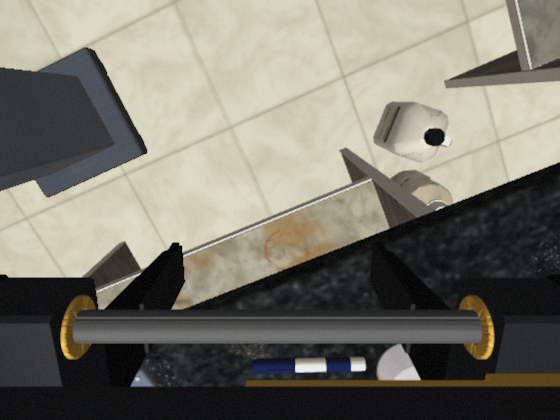

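The scene view shows the dock with the carrier near (213,215), and the grey cradle near (265,250). The brown look-alike is at (250,195). In the top view the dock is at (220,232), the cradle at (305,227) and the crucible at (373,219). I'll enlarge these areas.

```bash
python3 - <<'E'
import cv2
t=cv2.imread('pics/top0.png');s=cv2.imread('pics/scene0.png')
cv2.imwrite('pics/t1.png',cv2.resize(t[180:280,140:340],None,fx=4,fy=4,interpolation=cv2.INTER_CUBIC))
cv2.imwrite('pics/s1.png',cv2.resize(s[145:295,170:340],None,fx=4,fy=4,interpolation=cv2.INTER_CUBIC))
E
```

```text
(no output)
```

View pics/t1.png

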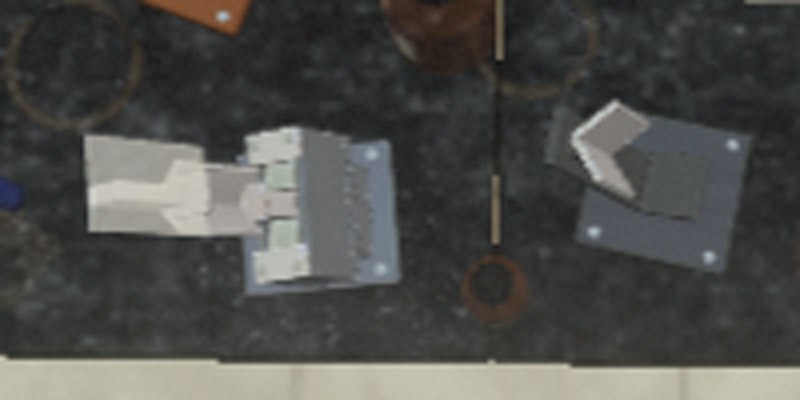

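View pics/s1.png

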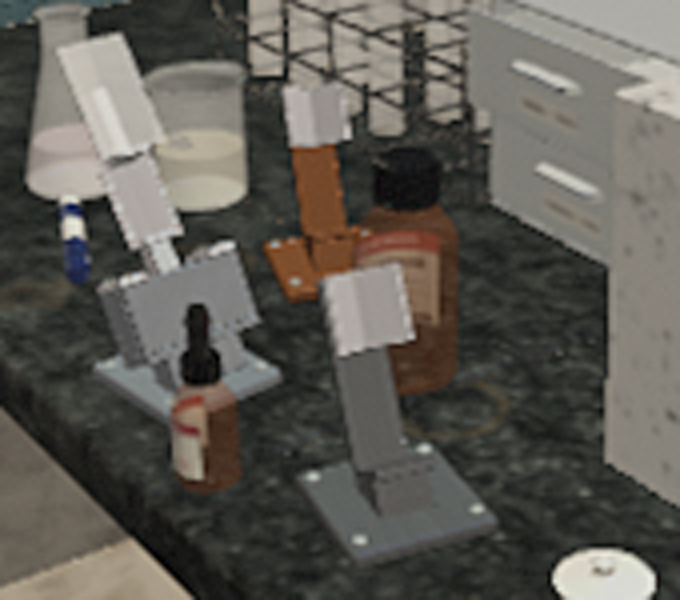

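```bash
cat > h.py <<'E'
import numpy as np
from bench import r,cams
def cam(name,state=None):
    i=cams.camera_info(name); K=np.array([[i['fx'],0,i['cx']],[0,i['fy'],i['cy']],[0,0,1]])
    if 'extrinsics' in i: T=np.array(i['extrinsics'])
    else:
        Tt=np.eye(4);Tt[:3,:3]=state['eef_rot'];Tt[:3,3]=state['eef_pos']
        T=np.linalg.inv(Tt@np.array(i['tool_from_camera']))
    return K,T
def ray(c,uv):
    K,T=c; d=T[:3,:3].T@np.linalg.inv(K)@np.array([uv[0],uv[1],1.]); return -T[:3,:3].T@T[:3,3],d/np.linalg.norm(d)
def onz(c,uv,z):
    o,d=ray(c,uv); return o+d*(z-o[2])/d[2]
def tri(obs):
    A=np.zeros((3,3));b=np.zeros(3);P=[]
    for c,uv in obs:
        o,d=ray(c,uv);M=np.eye(3)-np.outer(d,d);A+=M;b+=M@o;P.append((o,d,M))
    x=np.linalg.solve(A,b); return x,[round(float(np.linalg.norm(M@(x-o))),1) for o,d,M in P]
def proj(c,X):
    K,T=c; X=np.atleast_2d(X); p=(X@T[:3,:3].T+T[:3,3])@K.T; return p[:,:2]/p[:,2:]
def frame(o,az,lean=27):
    # z leans in horizontal direction az (deg); x upward-facing perpendicular
    a=np.radians(az);l=np.radians(lean);h=np.array([np.cos(a),np.sin(a),0]);k=np.array([0,0,1.])
    z=np.sin(l)*h+np.cos(l)*k; x=-np.cos(l)*h+np.sin(l)*k; y=np.cross(z,x)
    return np.column_stack([x,y,z])
E
python3 - <<'E'
from h import *
t=cam('top');s=cam('scene')
ct=lambda u,v:(140+u/4-.375,180+v/4-.375)
for n,L in dict(dock=[(385,140),(400,280),(247,295)],cradle=[(750,135),(722,272),(577,240)]).items():
    P=np.array([onz(t,ct(*p),12) for p in L]); print(n,P.round(0).tolist(),np.linalg.norm(P[0]-P[1]),np.linalg.norm(P[1]-P[2]), 'ctr',(P[0]+P[2])/2,'az12',np.degrees(np.arctan2(*(P[2]-P[1])[1::-1])))
print('amber',onz(t,(249,160),140), 'dropper',onz(t,(263.5,252),100),'cruc',onz(t,(373,219),46))
print('top cam',ray(t,(0,0))[0],'scene',ray(s,(0,0))[0])
E
```

```text
dock [[497.0, 274.0, 12.0], [419.0, 263.0, 12.0], [410.0, 346.0, 12.0]] 78.20624954492243 83.6226497242756 ctr [453.30817443 310.11176896  12.        ] az12 96.43215353081034
cradle [[503.0, 71.0, 12.0], [426.0, 87.0, 12.0], [443.0, 167.0, 12.0]] 78.04549557045368 81.40889236479885 ctr [472.62074176 118.93034857  12.        ] az12 78.3551843711278
amber [584.69257102 238.45793533 140.        ] dropper [407.81001505 207.4672727  100.        ] cruc [486.0264054 -23.439686   46.       ]
top cam [339.33004114 174.58283456 958.00660265] scene [  62.93897545 -484.47831375  477.75425116]
```

```bash
python3 - <<'E'
from h import *
t=cam('top');s=cam('scene')
ct=lambda p:(140+p[0]/4-.375,180+p[1]/4-.375)
cs=lambda p:(170+p[0]/4-.375,145+p[1]/4-.375)
R=frame(0,96.4)
# name: top, scene, local
L={'guard +y top':((85,135),(125,33),(20,22,181)),'guard -y top':((88,232),(57,47),(20,-22,181)),
'guard -y bot':((205,237),(110,162),(20,-22,111)),'guard +y bot':((204,143),(165,140),(20,22,111))}
for n,(a,b,l) in L.items():
    X,e=tri([(t,ct(a)),(s,cs(b))]); print(n,X.round(1),e,'origin',(X-R@np.array(l)).round(1))
Rc=frame(0,78.4)
L={'V corner top':((573,138),None,(-13,0,100)),'leg +y end top':((616,101),(400,265),(-13+18.4,18.4,100)),'leg -y end top':((0,0),(0,0),(0,0,0))}
X,e=tri([(t,ct((616,101))),(s,cs((402,263)))]); print('V+y top',X,e,X-Rc@np.array([2.5,18.4+1.4,100]))
E
```

```text
guard +y top [467.3 387.4 198.1] [1.4, 1.4] origin [452.6 321.   27.7]
guard -y top [423.1 383.3 199. ] [0.6, 0.6] origin [452.2 321.8  28.7]
guard -y bot [429.6 343.7 138.6] [2.1, 2.1] origin [455.1 313.8  30.6]
guard +y bot [471.  347.3 141.9] [1.4, 1.4] origin [452.8 312.5  34. ]
V+y top [499.35909813 149.14538205 125.90446913] [0.5, 0.5] [471.28266595 110.83695903  35.66884046]
```

```bash
cat >> h.py <<'E'
from scipy.spatial.transform import Rotation as Ro, Slerp
import json
def plan(p0,R0,p1,R1,n=10,hold=0):
    """rows relative to (p0,R0): n rows interpolating then hold"""
    rv=Ro.from_matrix(R0.T@R1).as_rotvec(degrees=True); d=R0.T@(np.array(p1)-p0)
    print('total mm',np.linalg.norm(d).round(1),'deg',np.linalg.norm(rv).round(1))
    out=[]
    for i in range(1,11):
        f=min(1,i/n); out.append([*(d*f).round(1),*(rv*f).round(1)])
    print(json.dumps([float(v)+0.0 for q in out for v in q]))
def toolR(Rc): # tool y=carrier y, tool z=-carrier z
    return np.column_stack([-Rc[:,0],Rc[:,1],-Rc[:,2]])
def comp(p0,R0,row):
    return p0+R0@np.array(row[:3]),R0@Ro.from_rotvec(row[3:],degrees=True).as_matrix()
E
python3 - <<'E'
from h import *
p0=np.array([257.2,596.9,214.7]);a=np.radians(156.7)
s=r.read_state()
R0=Ro.from_matrix(np.array(s['eef_rot'])).as_matrix()
Rc=frame(0,96.4); o=np.array([453,315,35.])
plan(p0,R0,o+Rc@[0,0,237],toolR(Rc),n=9)
print(o+Rc@[0,0,237])
E
```

```text
total mm 255.7 deg 65.5
[-26.4, -9.8, -3.5, 1.6, -2.7, 6.6, -52.9, -19.6, -7.0, 3.1, -5.4, 13.1, -79.3, -29.3, -10.5, 4.7, -8.1, 19.7, -105.8, -39.1, -13.9, 6.3, -10.8, 26.3, -132.2, -48.9, -17.4, 7.8, -13.6, 32.9, -158.7, -58.7, -20.9, 9.4, -16.3, 39.4, -185.1, -68.5, -24.4, 11.0, -19.0, 46.0, -211.6, -78.2, -27.9, 12.5, -21.7, 52.6, -238.0, -88.0, -31.4, 14.1, -24.4, 59.1, -238.0, -88.0, -31.4, 14.1, -24.4, 59.1]
[441.00641681 421.92520304 246.16854623]
```

Call:
{"fn": "apply_moves", "kwargs": {
  "rows": [-26, -10, -8, 1.6, -2.7, 6.6, -53, -20, -16, 3.1, -5.4, 13.1, -79, -29, -20, 4.7, -8.1, 19.7, -106, -39, -24, 6.3, -10.8, 26.3, -132, -49, -26, 7.8, -13.6, 32.9, -159, -59, -28, 9.4, -16.3, 39.4, -185, -68, -30, 11, -19, 46, -212, -78, -31, 12.5, -21.7, 52.6, -238, -88, -31, 14.1, -24.4, 59.1, -238, -88, -31, 14.1, -24.4, 59.1],
  "grip": 0
}}

```text
time: 1.4
eef_pos: [441.7, 421.1, 244.4]
eef_rot: [[-0.099, 0.994, 0.049], [0.886, 0.111, -0.451], [-0.454, -0.001, -0.891]]
force: [-0.5, 0.2, 0.4]
gripper_width: 95.0
```

```bash
cat > snap.py <<'E'
import sys,cv2
from h import *
tag=sys.argv[1]
s=r.read_state()
np.savez(f'pics/{tag}.npz',eef_rot=s['eef_rot'],eef_pos=s['eef_pos'])
cv2.imwrite(f'pics/{tag}.png',cams.capture('wrist')[:,:,::-1])
print(round(s['time'],2),np.round(s['joints'],3).tolist(),np.round(s['eef_pos'],1).tolist(),np.round(s['eef_rot'],3).tolist(),'F',np.round(s['force'],1).tolist(),s['gripper_width'])
E
python3 snap.py w1
```

```text
1.4 [0.836, 0.23, 1.534, -0.349, 1.696, 0.737] [441.7, 421.1, 244.4] [[-0.099, 0.994, 0.049], [0.886, 0.111, -0.451], [-0.454, -0.001, -0.891]] F [-0.5, 0.2, 0.4] 95.04620895725603
```

View pics/w1.png

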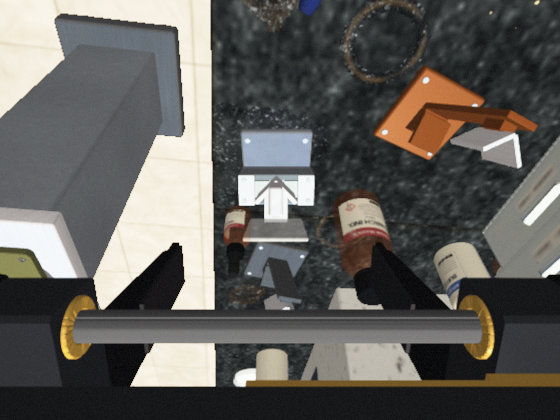

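```bash
python3 - <<'E'
import cv2
t=cv2.imread('pics/w1.png')
cv2.imwrite('pics/w1z.png',cv2.resize(t[120:250,210:340],None,fx=4.5,fy=4.5,interpolation=cv2.INTER_CUBIC))
E
```

```text
(no output)
```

View pics/w1z.png

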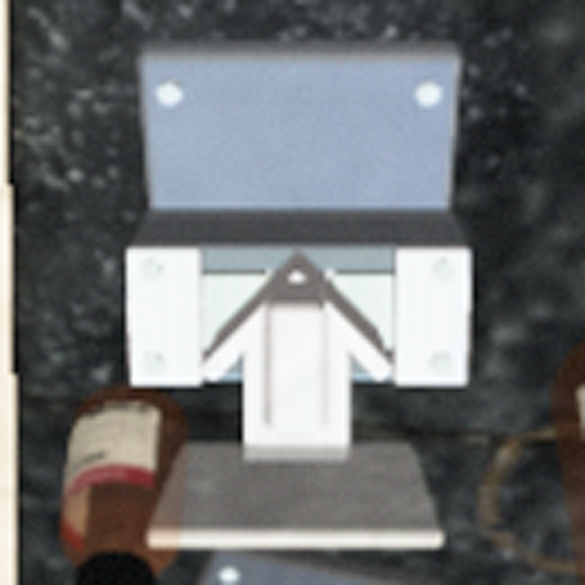

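```bash
python3 - <<'E'
from h import *
w=cam('wrist',np.load('pics/w1.npz'))
cw=lambda p:(210+(p[0]+.5)/4.5-.5,120+(p[1]+.5)/4.5-.5)
for p in [(140,57),(460,57)]: print('plate top-edge z12',onz(w,cw(p),12).round(1))
for p in [(169,94),(428,94)]: print('screw z12',onz(w,cw(p),12).round(1))
t=cam('top');ct=lambda p:(140+p[0]/4-.375,180+p[1]/4-.375)
for p in [(372,154),(380,268)]: print('screw top',onz(t,ct(p),12).round(1))
sc=cam('scene');cs=lambda p:(170+p[0]/4-.375,145+p[1]/4-.375)
# guard rim
for n,pw,pt,ps in [('rim-y',(148,540),(88,232),(57,47)),('rim+y',(444,540),(85,135),(125,33))]:
    print(n,'w+t',*tri([(w,cw(pw)),(t,ct(pt))]),'w+s',*tri([(w,cw(pw)),(sc,cs(ps))]),'all',*tri([(w,cw(pw)),(t,ct(pt)),(sc,cs(ps))]))
# cover corners outer
for n,p in [('c1',(127,248)),('c2',(470,248)),('c3',(468,385)),('c4',(130,385))]:
    o,d=ray(w,cw(p)); print(n,o.round(1),d.round(3))
E
```

```text
plate top-edge z12 [408.5 347.3  12. ]
plate top-edge z12 [486.3 356.2  12. ]
screw z12 [416.2 337.5  12. ]
screw z12 [480.3 344.8  12. ]
screw top [488.7 280.9  12. ]
screw top [425.7 274.3  12. ]
rim-y w+t [422.15478831 383.34733194 199.66349503] [0.4, 0.4] w+s [422.53733542 382.25870356 199.10233293] [0.8, 0.8] all [422.61701132 382.99287724 199.28745687] [0.8, 0.4, 1.0]
rim+y w+t [465.60670549 387.6474407  199.03469547] [0.2, 0.2] w+s [466.83096694 385.60290937 198.01978519] [1.2, 1.2] all [466.58503608 386.91759757 198.3647531 ] [1.0, 1.1, 1.8]
c1 [424.3 567.7 361.5] [-0.037 -0.625 -0.78 ]
c2 [424.3 567.7 361.5] [ 0.168 -0.602 -0.78 ]
c3 [424.3 567.7 361.5] [ 0.174 -0.665 -0.726]
c4 [424.3 567.7 361.5] [-0.029 -0.687 -0.726]
```

```bash
python3 - <<'E'
from h import *
from scipy.optimize import least_squares
w=cam('wrist',np.load('pics/w1.npz'));t=cam('top');sc=cam('scene')
cw=lambda p:(210+(p[0]+.5)/4.5-.5,120+(p[1]+.5)/4.5-.5)
ct=lambda p:(140+p[0]/4-.375,180+p[1]/4-.375)
cs=lambda p:(170+p[0]/4-.375,145+p[1]/4-.375)
obs=[(w,cw((148,548)),(21.5,-22,181)),(w,cw((444,548)),(21.5,22,181)),(w,cw((150,530)),(18.5,-22,181)),(w,cw((442,530)),(18.5,22,181)),
(w,cw((265,430)),(11,-5,155)),(w,cw((327,430)),(11,5,155)),
(t,ct((88,232)),(20,-22,181)),(t,ct((85,135)),(20,22,181)),(sc,cs((57,47)),(20,-22,181)),(sc,cs((125,33)),(20,22,181))]
def model(q,L): 
    R=Ro.from_rotvec(q[3:6]).as_matrix(); return R,np.array(q[:3])
def res(q):
    R,o=model(q,0); return np.concatenate([proj(c,R@np.array(l)+o)[0]-uv for c,uv,l in obs])
q0=np.r_[453,310,35,Ro.from_matrix(frame(0,96.4,30)).as_rotvec()]
# prior on origin height 35 and foot
f=least_squares(lambda q:np.r_[res(q),(q[2]-35)/2],q0)
R,o=model(f.x,0);print('carrier o',o.round(1));print(R.round(3),'lean',np.degrees(np.arccos(R[2,2])),'az',np.degrees(np.arctan2(R[1,2],R[0,2])));print(f.fun.round(1))
for z in (155,113): print(z,[(((proj(w,R@np.array([x,y,z])+o)[0]-[210,120])+.5)*4.5-.5).round(0).tolist() for x,y in [(-11,-5),(-11,5),(11,-5),(11,5),(-13,0)]])
# dock: cover corners
for L in (27,):
  for zc in (45,50):
    Rd=frame(0,96.4,L)
    ob=[(w,cw((127,248)),(-16,-39,zc)),(w,cw((470,248)),(-16,39,zc)),(w,cw((468,385)),(16,39,zc)),(w,cw((130,385)),(16,-39,zc))]
    g=least_squares(lambda q:np.concatenate([proj(c,frame(0,q[3],q[4])@np.array(l)+q[:3])[0]-uv for c,uv,l in ob]+[[(q[2]-35)/2,(q[4]-27)/5]]),[453,310,35,96.4,27])
    print(zc,g.x.round(1),g.fun.round(1))
E
```

```text
carrier o [448.7 312.9  32. ]
[[ 0.091  0.995 -0.038]
 [-0.862  0.098  0.497]
 [ 0.498 -0.013  0.867]] lean 29.874864505968507 az 94.32710324216372
[ 0.2 -0.1  0.3 -0.1 -0.4 -0.4  0.9 -0.4 -0.1  0.8 -0.2  0.9 -0.   0.4
  0.   0.1 -0.8  0.  -1.3 -0.1 -1.5]
155 [[265.0, 300.0], [328.0, 300.0], [265.0, 434.0], [326.0, 434.0], [296.0, 288.0]]
113 [[266.0, 259.0], [320.0, 259.0], [266.0, 376.0], [319.0, 376.0], [293.0, 248.0]]
45 [453.  301.5  35.2  96.5  27.7] [-0.1  0.1  0.1  0.1 -0.2 -0.1  0.2 -0.1  0.1  0.1]
50 [453.1 300.7  34.2  96.5  28.9] [-0.4 -0.1  0.5 -0.1  0.2  0.1 -0.2  0.2 -0.4  0.4]
```

```bash
python3 - <<'E'
from h import *
s=r.read_state();p=np.array(s['eef_pos']);R0=np.array(s['eef_rot'])
o=np.array([448.7,312.9,32]);tab=o+np.array([-.038,.497,.867])*138
Rc=frame(0,95.8,30);Rt=toolR(Rc)
for b in (85,19,):
    plan(p,R0,tab+Rc[:,2]*(b-0)-Rc[:,2]*38 if b==19 else tab+Rc[:,2]*(b-19),Rt,n=1)
E
```

```text
total mm 36.7 deg 3.2
[9.8, -1.7, 35.3, 0.3, -3.1, 0.6, 9.8, -1.7, 35.3, 0.3, -3.1, 0.6, 9.8, -1.7, 35.3, 0.3, -3.1, 0.6, 9.8, -1.7, 35.3, 0.3, -3.1, 0.6, 9.8, -1.7, 35.3, 0.3, -3.1, 0.6, 9.8, -1.7, 35.3, 0.3, -3.1, 0.6, 9.8, -1.7, 35.3, 0.3, -3.1, 0.6, 9.8, -1.7, 35.3, 0.3, -3.1, 0.6, 9.8, -1.7, 35.3, 0.3, -3.1, 0.6, 9.8, -1.7, 35.3, 0.3, -3.1, 0.6]
total mm 120.4 deg 3.2
[5.3, -2.1, 120.2, 0.3, -3.1, 0.6, 5.3, -2.1, 120.2, 0.3, -3.1, 0.6, 5.3, -2.1, 120.2, 0.3, -3.1, 0.6, 5.3, -2.1, 120.2, 0.3, -3.1, 0.6, 5.3, -2.1, 120.2, 0.3, -3.1, 0.6, 5.3, -2.1, 120.2, 0.3, -3.1, 0.6, 5.3, -2.1, 120.2, 0.3, -3.1, 0.6, 5.3, -2.1, 120.2, 0.3, -3.1, 0.6, 5.3, -2.1, 120.2, 0.3, -3.1, 0.6, 5.3, -2.1, 120.2, 0.3, -3.1, 0.6]
```

Call:
{"fn": "apply_moves", "kwargs": {
  "rows": [5, -1, 15, 0.2, -1.5, 0.3, 9.8, -1.8, 35, 0.3, -3.1, 0.6, 9.2, -1.8, 46, 0.3, -3.1, 0.6, 8.6, -1.9, 58, 0.3, -3.1, 0.6, 8, -1.9, 69, 0.3, -3.1, 0.6, 7.4, -2, 80, 0.3, -3.1, 0.6, 6.9, -2, 90, 0.3, -3.1, 0.6, 6.9, -2, 90, 0.3, -3.1, 0.6, 6.9, -2, 90, 0.3, -3.1, 0.6, 6.9, -2, 90, 0.3, -3.1, 0.6]
}}

```text
time: 2.7
eef_pos: [443.2, 387.7, 162.8]
eef_rot: [[-0.086, 0.995, 0.052], [0.862, 0.101, -0.497], [-0.5, 0.002, -0.866]]
force: [-1.0, 0.5, -0.1]
gripper_width: 95.3
```

```bash
python3 snap.py w2; python3 - <<'E'
import cv2
t=cv2.imread('pics/w2.png')
cv2.imwrite('pics/w2z.png',cv2.resize(t[90:340,120:440],None,fx=2.4,fy=2.4,interpolation=cv2.INTER_CUBIC))
E
```

```text
2.7 [0.816, 0.262, 1.648, -0.388, 1.59, 0.779] [443.2, 387.7, 162.8] [[-0.086, 0.995, 0.052], [0.862, 0.101, -0.497], [-0.5, 0.002, -0.866]] F [-1.0, 0.5, -0.1] 95.28285588999269
```

View pics/w2z.png

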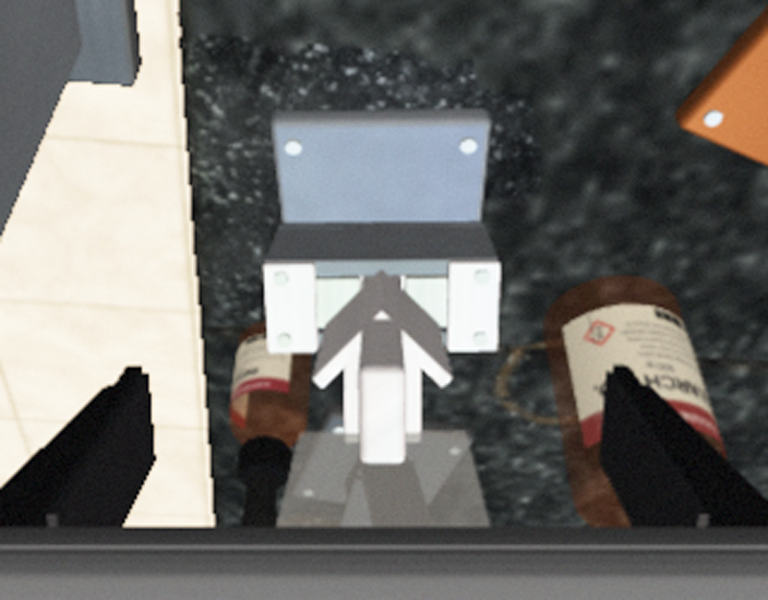

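Call:
{"fn": "apply_moves", "kwargs": {
  "rows": [0, 0, 8, 0, 0, 0, 0, 0, 16, 0, 0, 0, 0, 0, 24, 0, 0, 0, 0, 0, 30, 0, 0, 0, 0, 0, 30, 0, 0, 0, 0, 0, 30, 0, 0, 0, 0, 0, 30, 0, 0, 0, 0, 0, 30, 0, 0, 0, 0, 0, 30, 0, 0, 0, 0, 0, 30, 0, 0, 0]
}}

```text
time: 4.0
eef_pos: [444.5, 372.5, 136.3]
eef_rot: [[-0.087, 0.995, 0.051], [0.862, 0.101, -0.498], [-0.5, 0.001, -0.866]]
force: [-0.9, -0.4, -0.6]
gripper_width: 95.1
```

```bash
python3 snap.py w3
```

```text
4.0 [0.799, 0.266, 1.692, -0.394, 1.541, 0.782] [444.5, 372.5, 136.3] [[-0.087, 0.995, 0.051], [0.862, 0.101, -0.498], [-0.5, 0.001, -0.866]] F [-0.9, -0.4, -0.6] 95.06833855143027
```

View pics/w3.png

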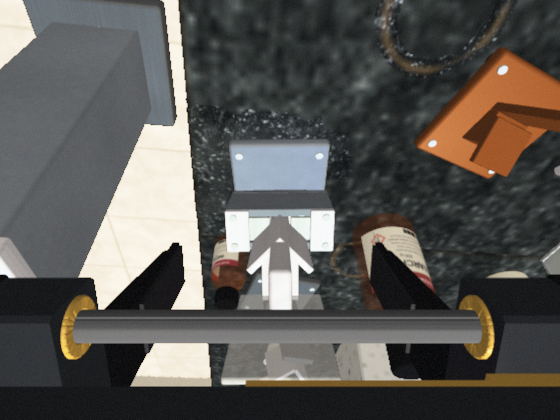

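The tab at (279,285) is centred between the fingers, so I'll close the gripper.

Call:
{"fn": "apply_moves", "kwargs": {
  "rows": [0, 0, 0, 0, 0, 0, 0, 0, 0, 0, 0, 0, 0, 0, 0, 0, 0, 0, 0, 0, 0, 0, 0, 0, 0, 0, 0, 0, 0, 0, 0, 0, 0, 0, 0, 0, 0, 0, 0, 0, 0, 0, 0, 0, 0, 0, 0, 0, 0, 0, 0, 0, 0, 0, 0, 0, 0, 0, 0, 0],
  "grip": 1
}}

```text
time: 5.3
eef_pos: [445.0, 372.4, 136.4]
eef_rot: [[-0.086, 0.995, 0.053], [0.862, 0.101, -0.497], [-0.5, 0.003, -0.866]]
force: [2.4, -0.4, -0.0]
gripper_width: 10.0
```

```bash
python3 snap.py w4;  python3 - <<'E'
import cv2
t=cv2.imread('pics/w4.png')
cv2.imwrite('pics/w4z.png',cv2.resize(t[120:340,160:400],None,fx=2.6,fy=2.6,interpolation=cv2.INTER_CUBIC))
E
```

```text
5.3 [0.798, 0.266, 1.692, -0.395, 1.54, 0.782] [445.0, 372.4, 136.4] [[-0.086, 0.995, 0.053], [0.862, 0.101, -0.497], [-0.5, 0.003, -0.866]] F [2.4, -0.4, -0.0] 9.989469412296977
```

View pics/w4z.png

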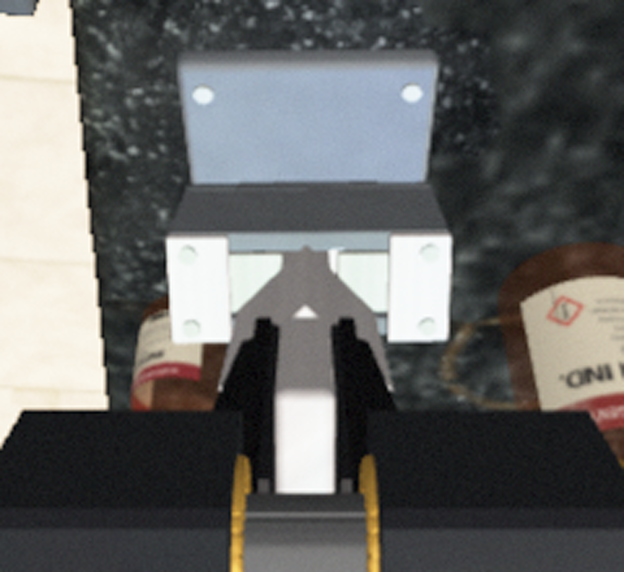

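Call:
{"fn": "apply_moves", "kwargs": {
  "rows": [0, 4.4, 0.1, 2.2, 0, 0, 0, 8.8, 0.3, 4.4, 0, 0, 0, 13.2, 0.8, 6.6, 0, 0, 0, 17.6, 1.4, 8.8, 0, 0, 0, 21.9, 2.1, 11, 0, 0, 0, 26.3, 3, 13.2, 0, 0, 0, 30.5, 4.1, 15.4, 0, 0, 0, 34.6, 5.3, 17.5, 0, 0, 0, 34.6, 5.3, 17.5, 0, 0, 0, 34.6, 5.3, 17.5, 0, 0]
}}

```text
time: 6.6
eef_pos: [479.7, 373.5, 132.2]
eef_rot: [[-0.086, 0.965, -0.249], [0.862, -0.053, -0.504], [-0.5, -0.258, -0.827]]
force: [1.8, 2.2, 4.0]
gripper_width: 10.2
```

```bash
python3 snap.py w5;  python3 - <<'E'
import cv2
t=cv2.imread('pics/w5.png')
cv2.imwrite('pics/w5z.png',cv2.resize(t[120:340,160:400],None,fx=2.6,fy=2.6,interpolation=cv2.INTER_CUBIC))
E
```

```text
6.6 [0.685, 0.455, 1.477, -0.239, 1.76, 0.689] [479.7, 373.5, 132.2] [[-0.086, 0.965, -0.249], [0.862, -0.053, -0.504], [-0.5, -0.258, -0.827]] F [1.8, 2.2, 4.0] 10.160769219837517
```

View pics/w5z.png

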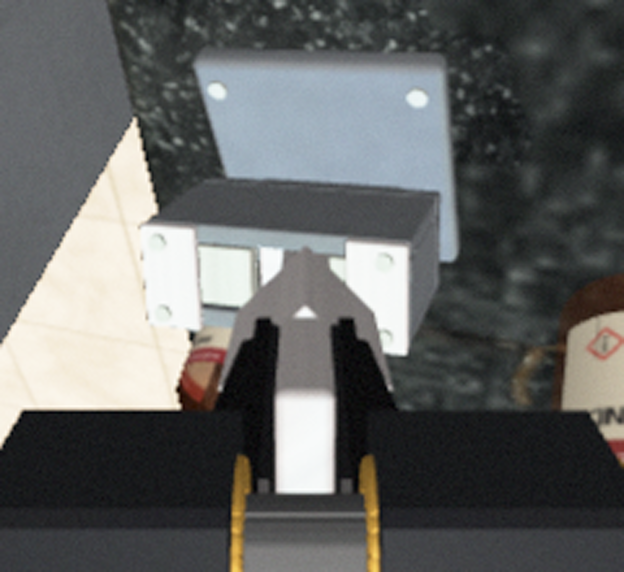

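Call:
{"fn": "apply_moves", "kwargs": {
  "rows": [0, -8.8, 0.3, -4.4, 0, 0, 0, -17.6, 1.4, -8.8, 0, 0, 0, -26.3, 3, -13.2, 0, 0, 0, -34.8, 5.4, -17.6, 0, 0, 0, -43.1, 8.4, -22, 0, 0, 0, -51.1, 12, -26.4, 0, 0, 0, -58.9, 16.2, -30.8, 0, 0, 0, -66, 20.8, -35, 0, 0, 0, -66, 20.8, -35, 0, 0, 0, -66, 20.8, -35, 0, 0]
}}

```text
time: 7.9
eef_pos: [412.3, 367.8, 134.2]
eef_rot: [[-0.087, 0.93, 0.356], [0.863, 0.249, -0.44], [-0.498, 0.269, -0.824]]
force: [5.1, 2.5, 4.7]
gripper_width: 9.8
```

```bash
python3 snap.py w6;  python3 - <<'E'
import cv2
t=cv2.imread('pics/w6.png')
cv2.imwrite('pics/w6z.png',cv2.resize(t[120:340,160:400],None,fx=2.6,fy=2.6,interpolation=cv2.INTER_CUBIC))
E
```

```text
7.9 [0.923, 0.099, 1.91, -0.599, 1.343, 0.94] [412.3, 367.8, 134.2] [[-0.087, 0.93, 0.356], [0.863, 0.249, -0.44], [-0.498, 0.269, -0.824]] F [5.1, 2.5, 4.7] 9.804388532536798
```

View pics/w6z.png

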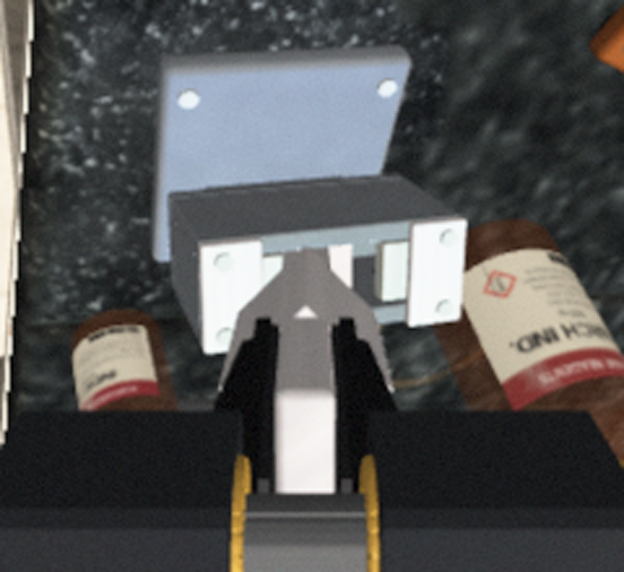

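Call:
{"fn": "apply_moves", "kwargs": {
  "rows": [0, -3, 0, -1.5, 0, 0, 0, -3, 0, -1.5, 0, 0, 0, 2, 0, 1, 0, 0, 0, 8.8, 0.3, 4.4, 0, 0, 0, 17.6, 1.4, 8.8, 0, 0, 0, 26.3, 3, 13.2, 0, 0, 0, 34.6, 5.3, 17.5, 0, 0, 0, 34.6, 5.3, 17.5, 0, 0, 0, 34.6, 5.3, 17.5, 0, 0, 0, 34.6, 5.3, 17.5, 0, 0]
}}

```text
time: 9.2
eef_pos: [444.3, 372.4, 136.2]
eef_rot: [[-0.087, 0.995, 0.054], [0.861, 0.103, -0.498], [-0.501, 0.003, -0.866]]
force: [3.6, 0.6, -0.4]
gripper_width: 10.3
```

```bash
python3 snap.py w7;  python3 - <<'E'
import cv2
t=cv2.imread('pics/w7.png')
cv2.imwrite('pics/w7z.png',cv2.resize(t[190:270,215:345],None,fx=6,fy=6,interpolation=cv2.INTER_CUBIC))
t=cv2.imread('pics/w4.png')
cv2.imwrite('pics/w4y.png',cv2.resize(t[190:270,215:345],None,fx=6,fy=6,interpolation=cv2.INTER_CUBIC))
E
```

```text
9.2 [0.799, 0.265, 1.693, -0.396, 1.54, 0.782] [444.3, 372.4, 136.2] [[-0.087, 0.995, 0.054], [0.861, 0.103, -0.498], [-0.501, 0.003, -0.866]] F [3.6, 0.6, -0.4] 10.252610924467987
```

View pics/w7z.png

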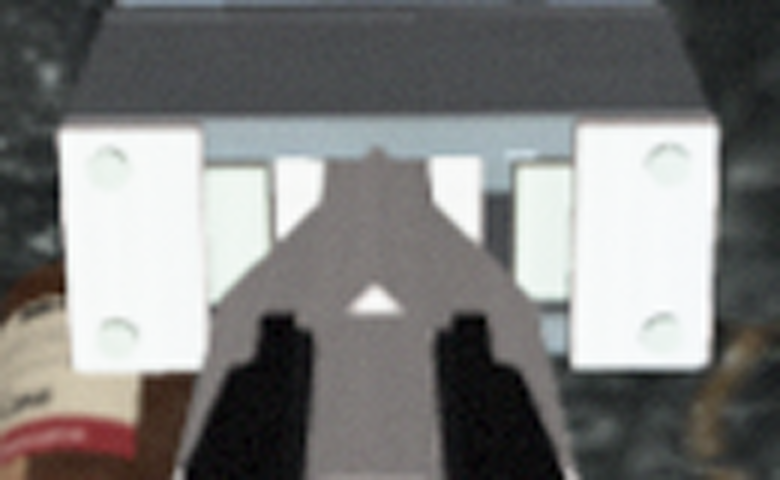

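View pics/w4y.png

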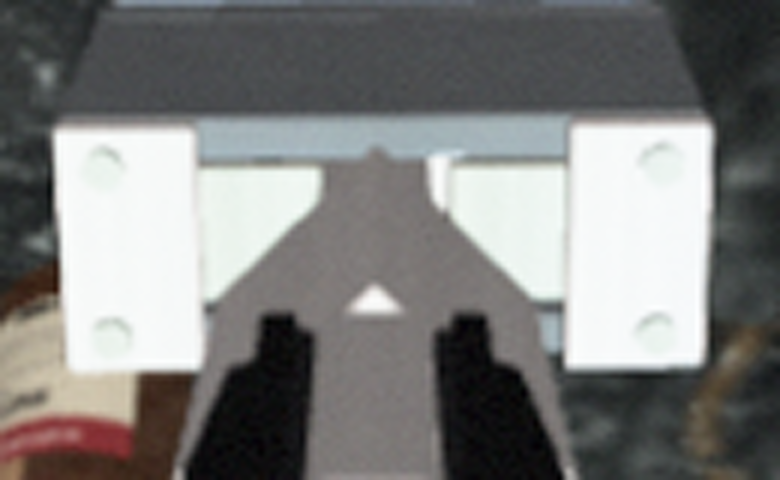

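Call:
{"fn": "apply_moves", "kwargs": {
  "rows": [0, -9.4, 0.4, -4.4, 0, 0, 0, -18.7, 1.4, -8.8, 0, 0, 0, -27.9, 3.2, -13.2, 0, 0, 0, -35, 5.2, -16.7, 0, 0, 0, -37.4, 5.9, -17.8, 0, 0, 0, -39.7, 6.6, -19, 0, 0, 0, -39.7, 6.6, -19, 0, 0, 0, -39.7, 6.6, -19, 0, 0, 0, -39.7, 6.6, -19, 0, 0, 0, -39.7, 6.6, -19, 0, 0]
}}

```text
time: 10.5
eef_pos: [407.4, 366.3, 132.5]
eef_rot: [[-0.087, 0.921, 0.38], [0.862, 0.261, -0.435], [-0.499, 0.289, -0.817]]
force: [9.4, 2.2, 1.2]
gripper_width: 10.1
```

```bash
python3 snap.py w8;  python3 - <<'E'
import cv2
t=cv2.imread('pics/w8.png')
cv2.imwrite('pics/w8z.png',cv2.resize(t[190:270,215:345],None,fx=6,fy=6,interpolation=cv2.INTER_CUBIC))
E
```

```text
10.5 [0.936, 0.085, 1.933, -0.619, 1.329, 0.96] [407.4, 366.3, 132.5] [[-0.087, 0.921, 0.38], [0.862, 0.261, -0.435], [-0.499, 0.289, -0.817]] F [9.4, 2.2, 1.2] 10.058809607208769
```

View pics/w8z.png

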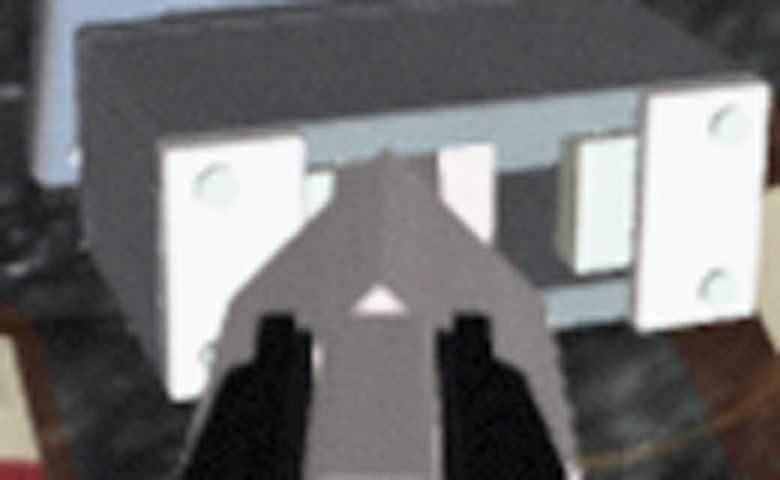

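Call:
{"fn": "apply_moves", "kwargs": {
  "rows": [0, 10.6, 0.5, 5, 0, 0, 0, 21.2, 1.9, 10, 0, 0, 0, 31.6, 4.2, 15, 0, 0, 0, 41.7, 7.4, 20, 0, 0, 0, 51.6, 11.4, 25, 0, 0, 0, 61, 16.3, 30, 0, 0, 0, 68.2, 20.9, 34, 0, 0, 0, 73.4, 24.6, 37, 0, 0, 0, 73.4, 24.6, 37, 0, 0, 0, 73.4, 24.6, 37, 0, 0]
}}

```text
time: 11.8
eef_pos: [481.2, 373.3, 131.3]
eef_rot: [[-0.088, 0.962, -0.26], [0.861, -0.058, -0.505], [-0.501, -0.268, -0.823]]
force: [-0.9, 1.2, 2.0]
gripper_width: 9.7
```

Call:
{"fn": "apply_moves", "kwargs": {
  "rows": [0, -9.4, 0.4, -4.4, 0, 0, 0, -18.7, 1.4, -8.8, 0, 0, 0, -27.9, 3.2, -13.2, 0, 0, 0, -37.7, 6, -18, 0, 0, 0, -37.7, 6, -18, 0, 0, 0, -37.7, 6, -18, 0, 0, 0, -37.7, 6, -18, 0, 0, 0, -37.7, 6, -18, 0, 0, 0, -37.7, 6, -18, 0, 0, 0, -37.7, 6, -18, 0, 0]
}}

```text
time: 13.05
eef_pos: [444.8, 372.5, 136.4]
eef_rot: [[-0.086, 0.995, 0.052], [0.862, 0.1, -0.498], [-0.5, 0.001, -0.866]]
force: [2.9, 0.7, 1.0]
gripper_width: 10.2
```

```bash
python3 snap.py w9;  python3 - <<'E'
import cv2
t=cv2.imread('pics/w9.png')
cv2.imwrite('pics/w9z.png',cv2.resize(t[190:270,215:345],None,fx=6,fy=6,interpolation=cv2.INTER_CUBIC))
E
```

```text
13.05 [0.798, 0.266, 1.691, -0.394, 1.541, 0.782] [444.8, 372.5, 136.4] [[-0.086, 0.995, 0.052], [0.862, 0.1, -0.498], [-0.5, 0.001, -0.866]] F [2.9, 0.7, 1.0] 10.212060805163546
```

View pics/w9z.png

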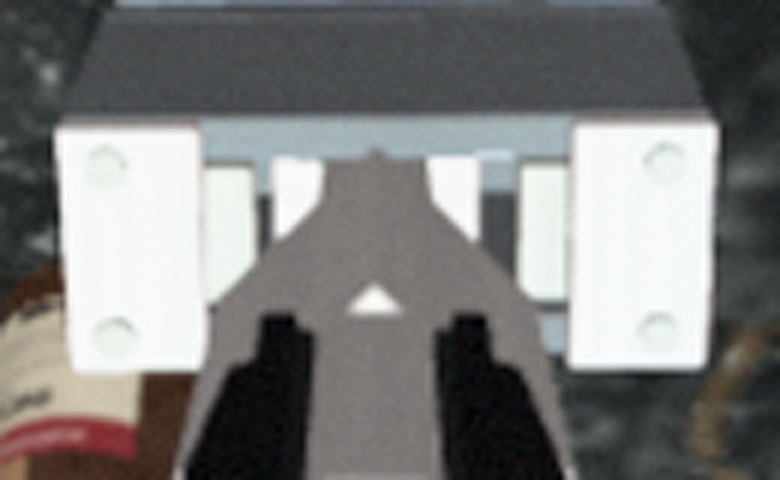

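Call:
{"fn": "apply_moves", "kwargs": {
  "rows": [0, 0.2, -2, 0, 0, 0, -0.1, 0.4, -4, 0, 0, 0, -0.2, 0.6, -7, 0, 0, 0, -0.4, 0.8, -10, 0, 0, 0, -0.5, 1, -13, 0, 0, 0, -0.6, 1, -16, 0, 0, 0, -0.7, 1, -19, 0, 0, 0, -0.8, 1, -22, 0, 0, 0, -0.9, 1, -25, 0, 0, 0, -0.9, 1, -25, 0, 0, 0]
}}

```text
time: 14.35
eef_pos: [444.3, 384.4, 158.8]
eef_rot: [[-0.086, 0.995, 0.052], [0.862, 0.101, -0.497], [-0.5, 0.002, -0.866]]
force: [0.0, -0.3, -1.1]
gripper_width: 9.8
```

```bash
python3 snap.py w10
```

```text
14.35 [0.811, 0.263, 1.655, -0.39, 1.582, 0.778] [444.3, 384.4, 158.8] [[-0.086, 0.995, 0.052], [0.862, 0.101, -0.497], [-0.5, 0.002, -0.866]] F [0.0, -0.3, -1.1] 9.792014503102882
```

View pics/w10.png

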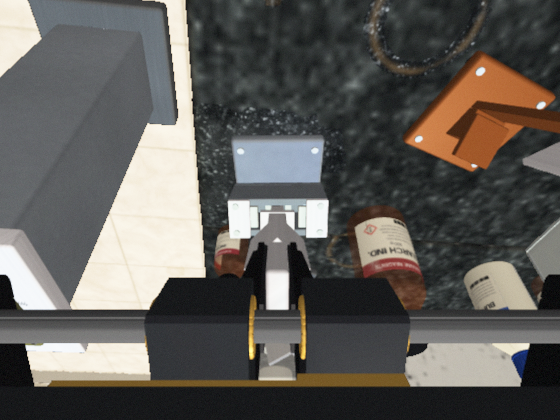

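The draw-out is going freely: the wrist force is about 1 N, close to the carrier's weight. I'll continue along the slope.

Call:
{"fn": "apply_moves", "kwargs": {
  "rows": [-0.4, 0, -10, 0, 0, 0, -0.8, 0, -22, 0, 0, 0, -1.2, 0, -35, 0, 0, 0, -1.6, 0, -50, 0, 0, 0, -1.6, 0, -68, 0, 0, 0, -1.6, 0, -88, 0, 0, 0, -1.6, 0, -108, 0, 0, 0, -1.6, 0, -128, 0, 0, 0, -1.6, 0, -140, 0, 0, 0, -1.6, 0, -140, 0, 0, 0]
}}

```text
time: 15.65
eef_pos: [437.4, 453.3, 281.6]
eef_rot: [[-0.086, 0.995, 0.053], [0.862, 0.101, -0.496], [-0.499, 0.003, -0.867]]
force: [0.6, 0.1, -1.2]
gripper_width: 10.1
```

```bash
python3 snap.py w11; python3 - <<'E'
from h import *
import cv2
for n in('top','scene'): cv2.imwrite(f'pics/{n}11.png',cams.capture(n)[:,:,::-1])
t=cv2.imread('pics/top11.png');s=cv2.imread('pics/scene11.png')
cv2.imwrite('pics/s11z.png',cv2.resize(s[60:295,140:340],None,fx=2.5,fy=2.5,interpolation=cv2.INTER_CUBIC))
E
```

```text
15.65 [0.883, 0.287, 1.416, -0.375, 1.807, 0.763] [437.4, 453.3, 281.6] [[-0.086, 0.995, 0.053], [0.862, 0.101, -0.496], [-0.499, 0.003, -0.867]] F [0.6, 0.1, -1.2] 10.051459099774664
```

View pics/w11.png

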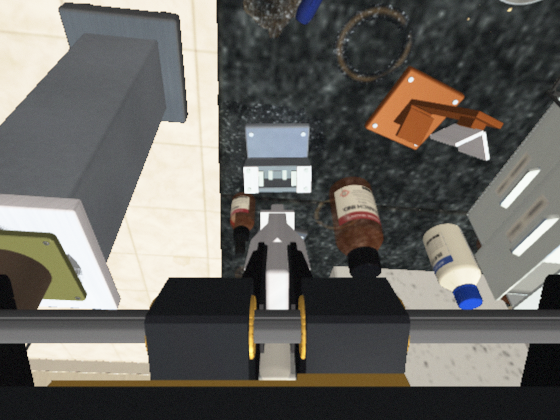

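View pics/s11z.png

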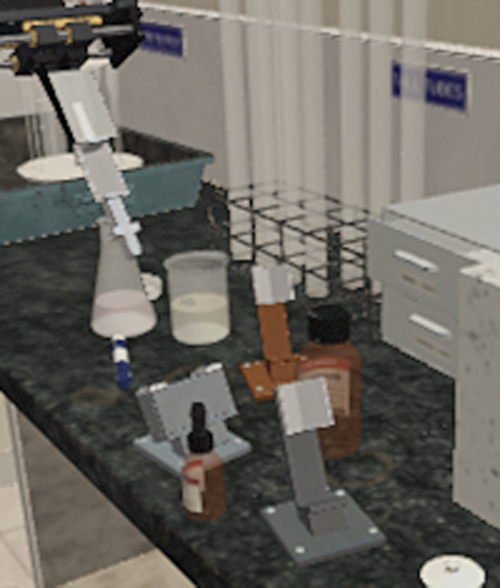

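View pics/top11.png

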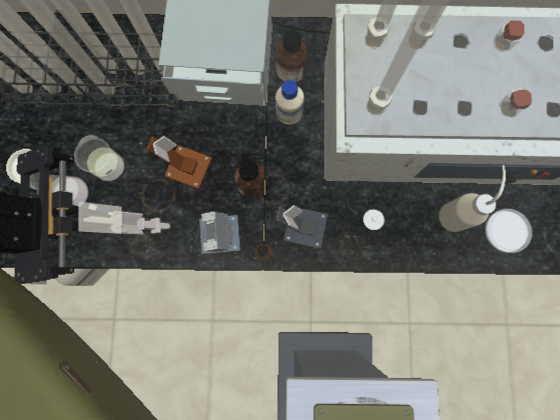

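```bash
python3 - <<'E'
import cv2
t=cv2.imread('pics/w11.png')
cv2.imwrite('pics/w11z.png',cv2.resize(t[180:310,220:340],None,fx=4.5,fy=4.5,interpolation=cv2.INTER_CUBIC))
s=cv2.imread('pics/scene11.png');t=cv2.imread('pics/top11.png')
a=cv2.resize(s[80:170,150:215],None,fx=6,fy=6,interpolation=cv2.INTER_CUBIC)
b=cv2.resize(t[190:250,60:180],None,fx=3.2,fy=3.2,interpolation=cv2.INTER_CUBIC)
import numpy as np
c=np.zeros((max(a.shape[0],b.shape[0]),a.shape[1]+b.shape[1],3),np.uint8);c[:a.shape[0],:a.shape[1]]=a;c[:b.shape[0],a.shape[1]:]=b
cv2.imwrite('pics/st11z.png',c);print(a.shape,b.shape)
E
```

```text
(540, 390, 3) (192, 384, 3)
```

View pics/w11z.png

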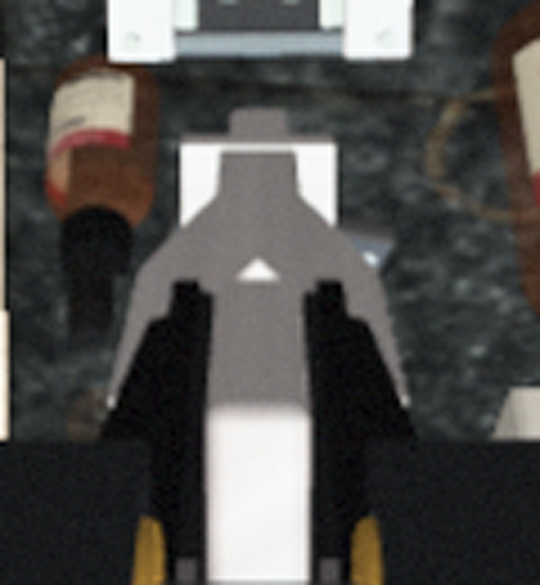

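View pics/st11z.png

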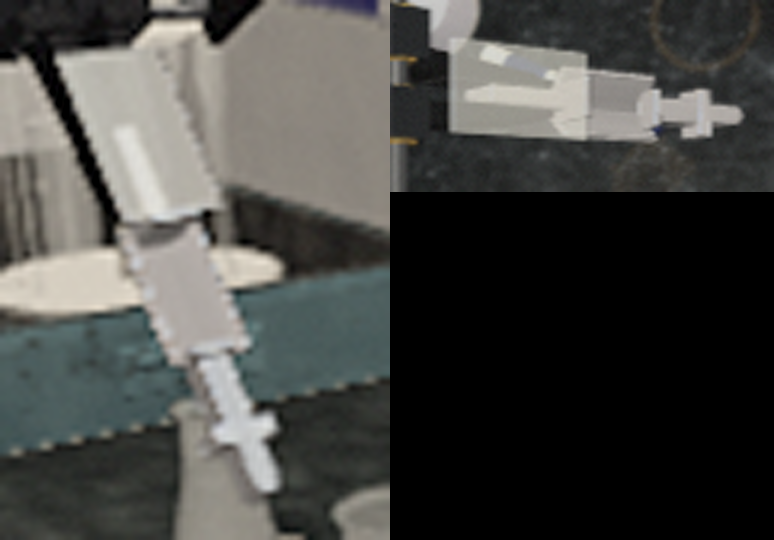

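```bash
python3 - <<'E'
from h import *
s=r.read_state();p=np.array(s['eef_pos']);R=np.array(s['eef_rot'])
t=cam('top');sc=cam('scene');w=cam('wrist',np.load('pics/w11.npz'))
ct=lambda x,y:(60+(x-390+.5)/3.2-.5,190+(y+.5)/3.2-.5)
cs=lambda x,y:(150+(x+.5)/6-.5,80+(y+.5)/6-.5)
cw=lambda x,y:(220+(x+.5)/4.5-.5,180+(y+.5)/4.5-.5)
def rep(n,X,e): print(n,X.round(1),e,'tool',(R.T@(X-p)).round(1))
rep('foot tip t+s',*tri([(t,ct(741,114)),(sc,cs(270,489))]))
rep('foot tip 3',*tri([(t,ct(741,114)),(sc,cs(270,489)),(w,cw(258,110))]))
rep('guard bot +y',*tri([(t,ct(587,52)),(sc,cs(222,210))]))
rep('guard bot -y',*tri([(t,ct(586,138)),(sc,cs(120,225))]))
rep('guard top +y?',*tri([(t,ct(450,38)),(sc,cs(150,45))]))
for n,px,zc in [('foot',(258,107),119),('shoulder -x',(258,142),92)]:
    o,d=ray(w,cw(*px)); a=R.T@(o-p);b=R.T@d; k=(zc-a[2])/b[2]; print(n,(a+b*k).round(1))
E
```

```text
foot tip t+s [446.  375.1 185.3] [0.6, 0.6] tool [-19.8   1.3 120.4]
foot tip 3 [446.6 380.9 178.6] [4.3, 4.9, 5.7] tool [-11.6   2.4 123.3]
guard bot +y [461.7 428.1 282.9] [1.3, 1.3] tool [-24.5  22.2  10.3]
guard bot -y [418.6 425.  283.3] [1.5, 1.5] tool [-23.6 -21.    9.3]
guard top +y? [456.3 468.4 341.9] [1.4, 1.4] tool [-18.9  20.9 -61.1]
foot [ -4.5  -0.2 119. ]
shoulder -x [-3.  -0.2 92. ]
```

```bash
python3 - <<'E'
import cv2
s=cv2.imread('pics/scene11.png');t=cv2.imread('pics/top11.png')
cv2.imwrite('pics/cs.png',cv2.resize(s[205:290,240:300],None,fx=7,fy=7,interpolation=cv2.INTER_CUBIC))
cv2.imwrite('pics/ct.png',cv2.resize(t[200:253,272:332],None,fx=10,fy=10,interpolation=cv2.INTER_CUBIC))
E
```

```text
(no output)
```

View pics/cs.png

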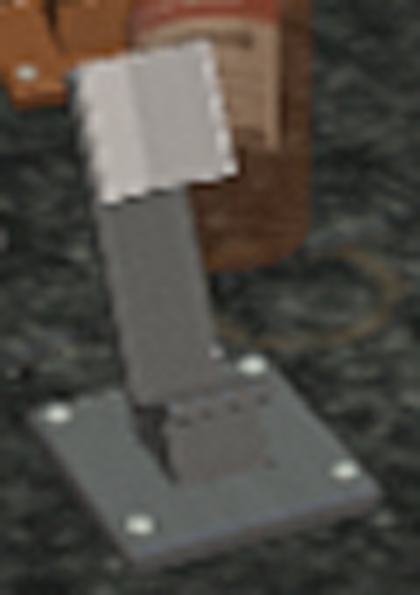

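View pics/ct.png

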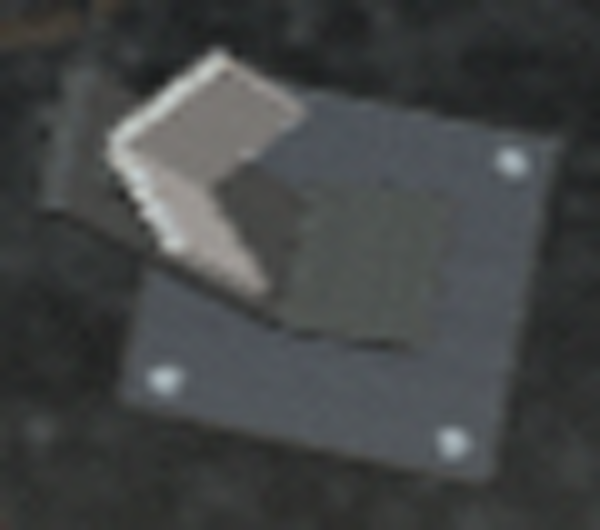

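```bash
python3 - <<'E'
from h import *
from scipy.optimize import least_squares
t=cam('top');sc=cam('scene')
ct=lambda x,y:(272+(x+.5)/10-.5,200+(y+.5)/10-.5)
cs=lambda x,y:(240+(x+.5)/7-.5,205+(y+.5)/7-.5)
e=5.4
ob=[(t,ct(303,108),(e,18.4,60)),(t,ct(213,183),(-13,0,60)),(t,ct(270,292),(e,-18.4,60)),(t,ct(220,52),(4,19.8,100)),(t,ct(178,248),(4,-19.8,100)),(t,ct(111,142),(-15.8,0,100)),
(sc,cs(80,74),(4,-19.8,100)),(sc,cs(130,65),(-13,0,100)),(sc,cs(209,42),(4,19.8,100)),(sc,cs(105,202),(4,-19.8,60)),(sc,cs(150,191),(-13,0,60)),(sc,cs(237,174),(4,19.8,60))]
g=least_squares(lambda q:np.concatenate([proj(c,frame(0,q[3],q[4])@np.array(l)+q[:3])[0]-uv for c,uv,l in ob]+[[(q[2]-35)/3,(q[4]-27)/2]]),[472,111,35,78.4,27],loss='soft_l1')
print(g.x.round(1));print(g.fun[:-2].reshape(-1,2).round(1).tolist(),g.fun[-2:])
for sub,n in((ob[:6],'top'),(ob[6:],'scene')):
    h=least_squares(lambda q:np.concatenate([proj(c,frame(0,q[3],27)@np.array(l)+np.r_[q[:2],35])[0]-uv for c,uv,l in sub]),[472,111,35,78.4]);print(n,h.x.round(1))
for a,b,n in((3,8,'+y100'),(2,9,'-y60'),(1,10,'corner60'),(0,11,'+y60'),(4,6,'-y100')):
    X,er=tri([(ob[a][0],ob[a][1]),(ob[b][0],ob[b][1])]); print(n,X.round(1),er,'pred',(frame(0,g.x[3],g.x[4])@np.array(ob[a][2])+g.x[:3]).round(1))
P=[onz(t,ct(*q),12) for q in((512,162),(452,442),(165,380))];print('screws',np.round(P,1).tolist(),'center',(P[0]+P[2])/2, np.linalg.norm(P[0]-P[1]),np.linalg.norm(P[1]-P[2]),'az',np.degrees(np.arctan2(*(P[2]-P[1])[1::-1])))
# dock plate centre vs dock origin for comparison
E
```

```text
[470.9 112.3  34.6  78.7  27.2]
[[0.3, 0.6], [-0.5, 0.7], [-0.1, -0.4], [-0.1, 0.3], [-0.1, 0.2], [-0.1, -0.1], [0.4, -0.9], [-0.3, -0.8], [0.0, 0.1], [0.9, 0.3], [0.7, 0.2], [-0.1, 0.3]] [-0.1216932   0.10360311]
top [471.7 112.3  35.   79.2]
scene [469.  111.8  35.   77.6]
+y100 [499.  149.7 125.6] [0.3, 0.3] pred [498.6 149.7 125.4]
-y60 [455.2 138.6  91.6] [1.4, 1.4] pred [457.3 138.1  90.5]
corner60 [478.5 150.2  83. ] [1.6, 1.6] pred [478.6 150.5  82.1]
+y60 [494.7 131.3  90.9] [0.2, 0.2] pred [493.4 130.9  90.5]
-y100 [459.8 157.7 123.6] [0.8, 0.8] pred [459.8 157.5 125.4]
screws [[497.1, 81.0, 12.0], [434.6, 94.3, 12.0], [447.3, 157.5, 12.0]] center [472.22484232 119.24903023  12.        ] 63.949222592769736 64.47659090614975 az 78.5995516915433
```

```bash
cat > goal.py <<'E'
from h import *
co=np.array([471,112.3,35.]);Rg=frame(0,78.6,27)
M=np.column_stack([[-.9974,0,-.0716],[0,1,0],[.0716,0,-.9974]]);ctool=np.array([-12.3,0.5,121])
def tcp(off,M=M,ctool=ctool):
    Rt=Rg@M.T; o=co+Rg@np.array(off,float); return o-Rt@ctool,Rt
E
python3 - <<'E'
from goal import *
s=r.read_state();p=np.array(s['eef_pos']);R=np.array(s['eef_rot'])
print('carrier now',p+R@ctool)
for off in [(55,0,70),(0,0,0)]:
    q,Rt=tcp(off);print(q.round(1),Rt.round(3).tolist())
q,Rt=tcp((55,0,70))
plan(p,R,q,Rt,n=8)
E
```

```text
carrier now [444.65851204 381.19363258 181.0065774 ]
[478.6 152.8 229. ] [[0.182, 0.98, -0.077], [0.903, -0.198, -0.381], [-0.389, 0.0, -0.921]]
[482.1 169.6 141.7] [[0.182, 0.98, -0.077], [0.903, -0.198, -0.381], [-0.389, 0.0, -0.921]]
total mm 306.4 deg 18.6
[-29.5, 1.4, 24.4, 1.0, 0.9, 1.9, -59.0, 2.8, 48.8, 1.9, 1.8, 3.8, -88.5, 4.3, 73.2, 2.9, 2.7, 5.8, -118.0, 5.7, 97.5, 3.8, 3.6, 7.7, -147.5, 7.1, 121.9, 4.8, 4.5, 9.6, -177.0, 8.5, 146.3, 5.7, 5.4, 11.5, -206.5, 9.9, 170.7, 6.7, 6.2, 13.5, -236.0, 11.4, 195.1, 7.7, 7.1, 15.4, -236.0, 11.4, 195.1, 7.7, 7.1, 15.4, -236.0, 11.4, 195.1, 7.7, 7.1, 15.4]
```

```bash
python3 - <<'E'
from goal import *
s=r.read_state();p=np.array(s['eef_pos']);R=np.array(s['eef_rot'])
q,Rt=tcp((60,0,100))
rv=Ro.from_matrix(R.T@Rt).as_rotvec(degrees=True);d=R.T@(q-p);up=R.T@[0,0,1.]
out=[]
for f,b in zip([.06,.18,.33,.48,.63,.78,.91,1,1,1],[3,10,18,22,22,18,8,0,0,0]):
    x=d*f+up*b; out+=[*x.round(0),*(rv*f).round(1)]
    Rk=R@Ro.from_rotvec(rv*f,degrees=True).as_matrix(); print('foot',(p+R@x+Rk@ctool).round(0))
print(json.dumps([float(v)+0. for v in out]))
E
```

```text
foot [446. 364. 182.]
foot [449. 331. 186.]
foot [452. 289. 189.]
foot [456. 248. 189.]
foot [460. 206. 184.]
foot [464. 165. 176.]
foot [467. 129. 162.]
foot [469. 104. 151.]
foot [469. 104. 151.]
foot [469. 104. 151.]
[-16.0, 1.0, 7.0, 0.5, 0.4, 0.9, -49.0, 3.0, 21.0, 1.4, 1.3, 2.8, -89.0, 5.0, 39.0, 2.5, 2.4, 5.1, -128.0, 7.0, 60.0, 3.7, 3.4, 7.4, -164.0, 9.0, 85.0, 4.8, 4.5, 9.7, -199.0, 11.0, 114.0, 6.0, 5.6, 12.0, -225.0, 13.0, 144.0, 7.0, 6.5, 14.0, -243.0, 14.0, 166.0, 7.7, 7.1, 15.4, -243.0, 14.0, 166.0, 7.7, 7.1, 15.4, -243.0, 14.0, 166.0, 7.7, 7.1, 15.4]
```

Call:
{"fn": "apply_moves", "kwargs": {
  "rows": [-16, 1, 7, 0.5, 0.4, 0.9, -49, 3, 21, 1.4, 1.3, 2.8, -89, 5, 39, 2.5, 2.4, 5.1, -128, 7, 60, 3.7, 3.4, 7.4, -164, 9, 85, 4.8, 4.5, 9.7, -199, 11, 114, 6, 5.6, 12, -225, 13, 144, 7, 6.5, 14, -243, 14, 166, 7.7, 7.1, 15.4, -243, 14, 166, 7.7, 7.1, 15.4, -243, 14, 166, 7.7, 7.1, 15.4]
}}

```text
time: 17.05
eef_pos: [480.5, 161.7, 258.5]
eef_rot: [[0.183, 0.98, -0.077], [0.903, -0.199, -0.38], [-0.388, 0.001, -0.922]]
force: [0.4, -0.2, -1.3]
gripper_width: 9.9
```

```bash
python3 snap.py w12; python3 - <<'E'
from h import *
import cv2
for n in('top','scene'): cv2.imwrite(f'pics/{n}12.png',cams.capture(n)[:,:,::-1])
t=cv2.imread('pics/top12.png');s=cv2.imread('pics/scene12.png')
cv2.imwrite('pics/s12z.png',cv2.resize(s[100:290,200:320],None,fx=3,fy=3,interpolation=cv2.INTER_CUBIC))
E
```

```text
17.05 [0.403, -0.06, 1.803, -0.326, 1.629, 0.622] [480.5, 161.7, 258.5] [[0.183, 0.98, -0.077], [0.903, -0.199, -0.38], [-0.388, 0.001, -0.922]] F [0.4, -0.2, -1.3] 9.85542529925009
```

View pics/w12.png

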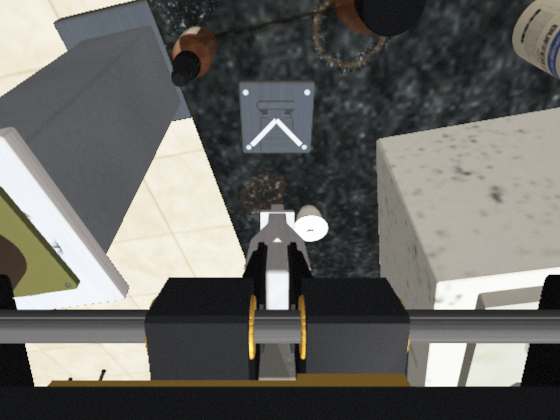

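View pics/s12z.png

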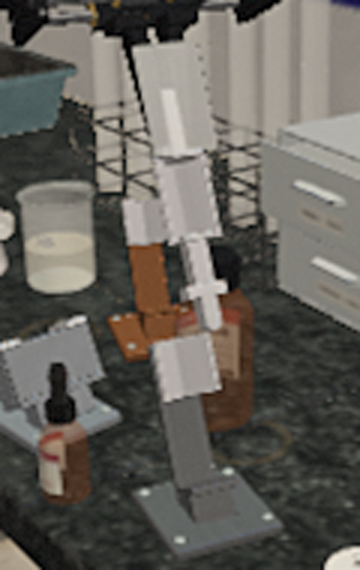

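View pics/top12.png

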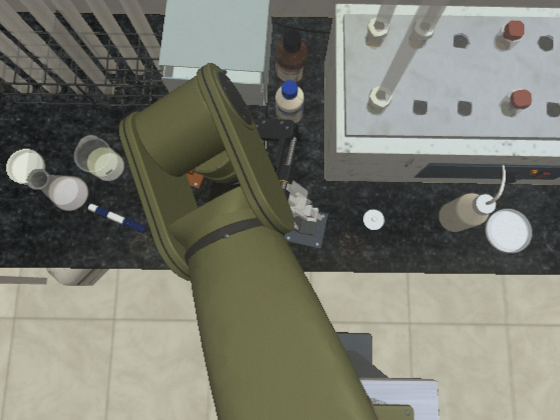

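```bash
python3 - <<'E'
import cv2
t=cv2.imread('pics/w12.png')
cv2.imwrite('pics/w12z.png',cv2.resize(t[70:230,225:330],None,fx=5,fy=5,interpolation=cv2.INTER_CUBIC)[:800])
from goal import *
w=cam('wrist',np.load('pics/w12.npz'))
z=lambda uv:((np.array(uv)-[225,70]+.5)*5-.5).round(0).tolist()
for l in [(5.4,18.4,100),(2.6,21.2,100),(5.4,-18.4,100),(2.6,-21.2,100),(-13,0,100),(-18.7,0,100),(-13,0,60)]:
    print(l,z(proj(w,Rg@np.array(l)+co)[0]))
p=np.load('pics/w12.npz');
for l in [(-7.5,-5,2),(-7.5,5,2),(-7.5,-13,30),(-7.5,13,30)]:
    X=p['eef_pos']+p['eef_rot']@(ctool+M@np.array(l)); print('carrier',l,z(proj(w,X)[0]))
E
```

```text
(5.4, 18.4, 100) [384.0, 380.0]
(2.6, 21.2, 100) [401.0, 362.0]
(5.4, -18.4, 100) [155.0, 380.0]
(2.6, -21.2, 100) [137.0, 362.0]
(-13, 0, 100) [269.0, 263.0]
(-18.7, 0, 100) [269.0, 226.0]
(-13, 0, 60) [269.0, 266.0]
carrier (-7.5, -5, 2) [239.0, 670.0]
carrier (-7.5, 5, 2) [300.0, 670.0]
carrier (-7.5, -13, 30) [184.0, 708.0]
carrier (-7.5, 13, 30) [357.0, 709.0]
```

View pics/w12z.png

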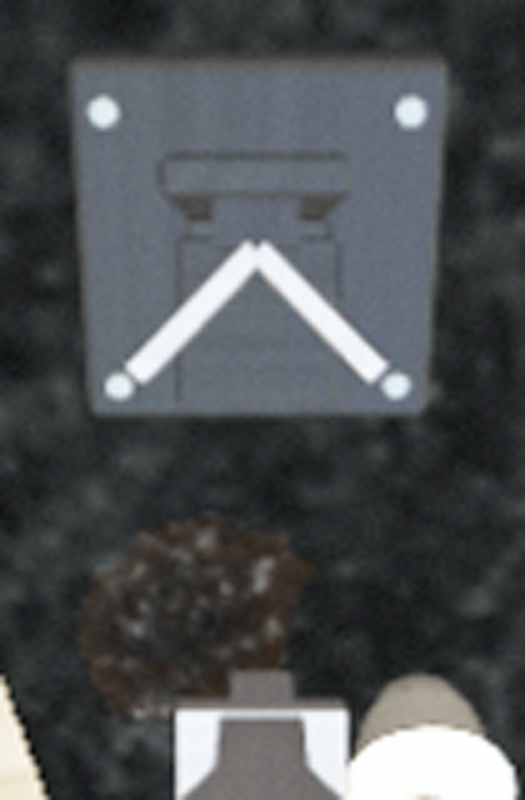

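```bash
python3 - <<'E'
from goal import *
w=cam('wrist',np.load('pics/w12.npz'))
z=lambda uv:((np.array(uv)-[225,70]+.5)*5-.5).round(0).tolist()
for X in [(497.1,81,12),(434.6,94.3,12),(447.3,157.5,12),(509.8,144.2,12)]: print(X,z(proj(w,np.array(X,float))[0]))
uz=lambda x,y:(225+(x+.5)/5-.5,70+(y+.5)/5-.5)
for q in [(103,112),(411,112),(118,386),(396,385)]: print('obs screw z12',onz(w,uz(*q),12).round(1))
t=cam('top')
ct=lambda x,y:(272+(x+.5)/10-.5,200+(y+.5)/10-.5)
for n,a,b,l in [('+y end top',(384,373),(220,52),(4,19.8,100)),('-y end top',(130,377),(178,248),(4,-19.8,100)),('corner',(259,257),(111,142),(-15.8,0,100))]:
    X,e=tri([(w,uz(*a)),(t,ct(*b))]);print(n,X.round(1),e,'local',(Rg.T@(X-co)).round(1),'exp',l)
E
```

```text
(497.1, 81, 12) [404.0, 382.0]
(434.6, 94.3, 12) [129.0, 380.0]
(447.3, 157.5, 12) [114.0, 109.0]
(509.8, 144.2, 12) [419.0, 113.0]
obs screw z12 [444.8 157.4  12. ]
obs screw z12 [508.3 144.6  12. ]
obs screw z12 [431.8  93.2  12. ]
obs screw z12 [495.2  80.7  12. ]
+y end top [498.1 149.9 127.6] [0.8, 0.8] local [  4.4  19.1 101.7] exp (4, 19.8, 100)
-y end top [458.7 158.1 129.7] [1.1, 1.1] local [  5.2 -21.1 103.6] exp (4, -19.8, 100)
corner [481.4 170.8 121.4] [0.3, 0.3] local [-13.7  -1.4 104. ] exp (-15.8, 0, 100)
```

```bash
cat >> goal.py <<'E'
co=co+Rg@np.array([1.25,-1.75,2.]); ctool=np.array([-12.3,-0.8,121])
def tcp(off,M=M,ctool=ctool):
    Rt=Rg@M.T; o=co+Rg@np.array(off,float); return o-Rt@ctool,Rt
E
python3 - <<'E'
from goal import *
s=r.read_state();p=np.array(s['eef_pos']);R=np.array(s['eef_rot'])
for off in [(40,0,60),(35,0,6),(8,0,6),(0,0,4)]:
    q,Rt=tcp(off);print(off,(R.T@(q-p)).round(1),Ro.from_matrix(R.T@Rt).as_rotvec(degrees=True).round(2))
E
```

```text
(40, 0, 60) [15.3 -0.6 40.3] [ 0.07 -0.07  0.01]
(35, 0, 6) [16.4 -0.6 94.5] [ 0.07 -0.07  0.01]
(8, 0, 6) [43.3 -0.6 96.5] [ 0.07 -0.07  0.01]
(0, 0, 4) [51.1 -0.6 99.1] [ 0.07 -0.07  0.01]
```

Call:
{"fn": "apply_moves", "kwargs": {
  "rows": [5, -0.2, 12, 0, 0, 0, 10, -0.4, 26, 0, 0, 0, 15.3, -0.6, 40, 0, 0, 0, 15.5, -0.6, 55, 0, 0, 0, 15.8, -0.6, 70, 0, 0, 0, 16, -0.6, 83, 0, 0, 0, 16.4, -0.6, 91, 0, 0, 0, 16.4, -0.6, 94.5, 0, 0, 0, 16.4, -0.6, 94.5, 0, 0, 0, 16.4, -0.6, 94.5, 0, 0, 0]
}}

```text
time: 18.45
eef_pos: [476.2, 141.1, 165.4]
eef_rot: [[0.183, 0.98, -0.075], [0.903, -0.198, -0.38], [-0.388, 0.001, -0.922]]
force: [-0.3, -0.0, -1.5]
gripper_width: 9.8
```

```bash
python3 snap.py w13; python3 - <<'E'
from h import *
import cv2
for n in('scene',): cv2.imwrite(f'pics/{n}13.png',cams.capture(n)[:,:,::-1])
s=cv2.imread('pics/scene13.png')
a=cv2.resize(s[140:290,210:310],None,fx=4,fy=4,interpolation=cv2.INTER_CUBIC)
b=cv2.resize(cv2.imread('pics/w13.png')[100:300,210:310],None,fx=3,fy=3,interpolation=cv2.INTER_CUBIC)
cv2.imwrite('pics/s13z.png',np.hstack([a,b]))
E
```

```text
18.45 [0.372, -0.021, 1.925, -0.335, 1.466, 0.646] [476.2, 141.1, 165.4] [[0.183, 0.98, -0.075], [0.903, -0.198, -0.38], [-0.388, 0.001, -0.922]] F [-0.3, -0.0, -1.5] 9.828413391068143
```

View pics/s13z.png

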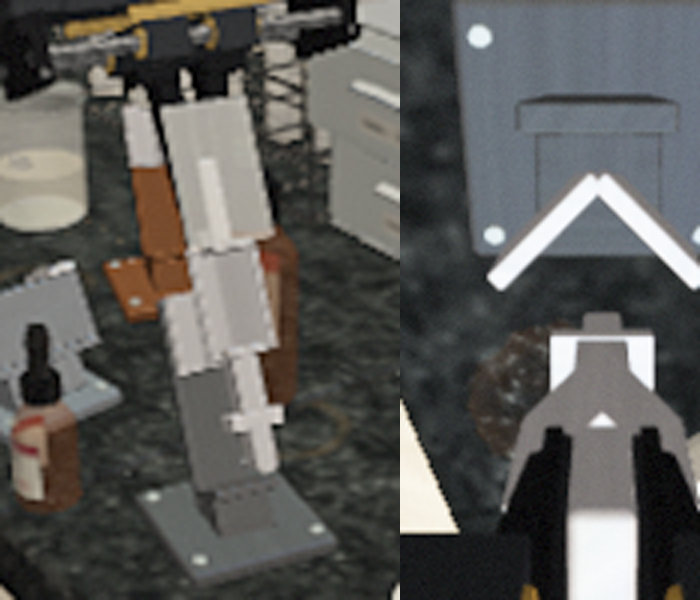

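Call:
{"fn": "apply_moves", "kwargs": {
  "rows": [5, -0.2, 0.4, 0, 0, 0, 10, -0.4, 0.7, 0, 0, 0, 15, -0.6, 1.1, 0, 0, 0, 20, -0.6, 1.5, 0, 0, 0, 24, -0.6, 1.8, 0, 0, 0, 27, -0.6, 2, 0, 0, 0, 29, -0.6, 2.1, 0, 0, 0, 31, -0.6, 2.2, 0, 0, 0, 32, -0.6, 2.3, 0, 0, 0, 32, -0.6, 2.3, 0, 0, 0]
}}

```text
time: 19.8
eef_pos: [481.0, 169.0, 150.3]
eef_rot: [[0.183, 0.98, -0.076], [0.903, -0.198, -0.381], [-0.388, 0.001, -0.921]]
force: [0.7, 0.4, -1.6]
gripper_width: 10.1
```

```bash
cat > look.py <<'E'
import sys,cv2
from h import *
k=sys.argv[1]
cv2.imwrite(f'pics/scene{k}.png',cams.capture('scene')[:,:,::-1])
s=cv2.imread(f'pics/scene{k}.png')
a=cv2.resize(s[140:290,220:300],None,fx=4,fy=4,interpolation=cv2.INTER_CUBIC)
b=cv2.resize(cv2.imread(f'pics/w{k}.png')[150:300,220:335],None,fx=4,fy=4,interpolation=cv2.INTER_CUBIC)
cv2.imwrite(f'pics/s{k}z.png',np.hstack([a,b]))
E
python3 snap.py w14; python3 look.py 14
```

```text
19.8 [0.415, 0.033, 1.898, -0.326, 1.455, 0.692] [481.0, 169.0, 150.3] [[0.183, 0.98, -0.076], [0.903, -0.198, -0.381], [-0.388, 0.001, -0.921]] F [0.7, 0.4, -1.6] 10.105849220876832
```

View pics/s14z.png

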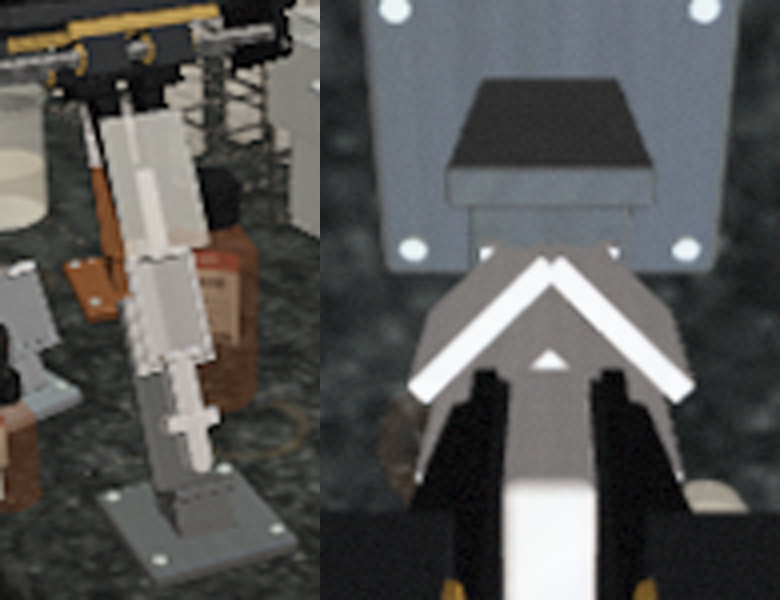

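Call:
{"fn": "apply_moves", "kwargs": {
  "rows": [1, 0, 0.2, 0, 0, 0, 2, 0, 0.5, 0, 0, 0, 3, 0, 1, 0, 0, 0, 3, 0, 2, 0, 0, 0, 3, 0, 3, 0, 0, 0, 3, 0, 4, 0, 0, 0, 3, 0, 4, 0, 0, 0, 3, 0, 4, 0, 0, 0, 3, 0, 4, 0, 0, 0, 3, 0, 4, 0, 0, 0]
}}

```text
time: 21.15
eef_pos: [481.2, 170.3, 145.5]
eef_rot: [[0.183, 0.98, -0.076], [0.903, -0.198, -0.381], [-0.388, 0.001, -0.922]]
force: [-0.5, 0.2, -1.0]
gripper_width: 9.9
```

```bash
python3 snap.py w15; python3 look.py 15
```

```text
21.15 [0.417, 0.039, 1.9, -0.325, 1.447, 0.697] [481.2, 170.3, 145.5] [[0.183, 0.98, -0.076], [0.903, -0.198, -0.381], [-0.388, 0.001, -0.922]] F [-0.5, 0.2, -1.0] 9.862431889509896
```

View pics/s15z.png

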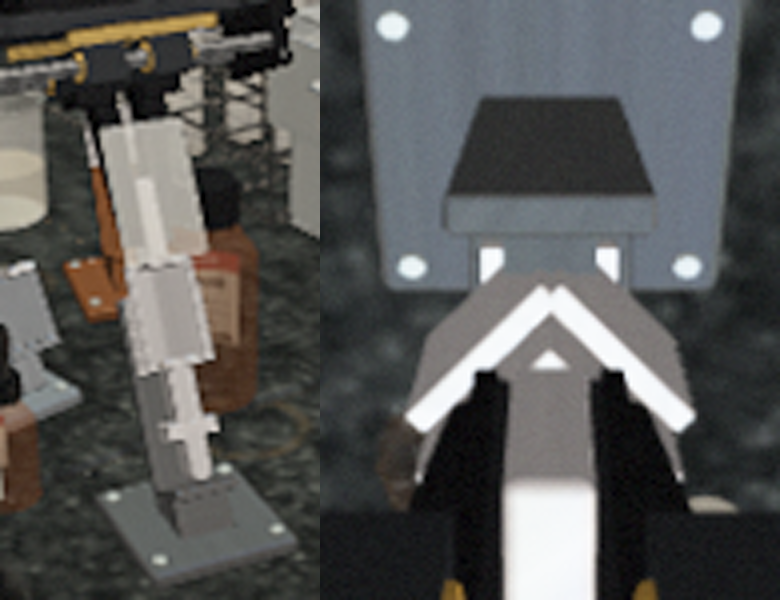

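Call:
{"fn": "apply_moves", "kwargs": {
  "rows": [1, 0, 0, 0, 0, 0, 2, 0, 0, 0, 0, 0, 3, 0, 0, 0, 0, 0, 4, 0, 0, 0, 0, 0, 4, 0, 1, 0, 0, 0, 4, 0, 2, 0, 0, 0, 4, 0, 2, 0, 0, 0, 4, 0, 2, 0, 0, 0, 4, 0, 2, 0, 0, 0, 4, 0, 2, 0, 0, 0]
}}

```text
time: 22.5
eef_pos: [481.6, 171.2, 145.0]
eef_rot: [[0.184, 0.98, -0.078], [0.901, -0.199, -0.386], [-0.394, 0.001, -0.919]]
force: [-5.3, -7.1, 11.2]
gripper_width: 9.8
```

```bash
python3 snap.py w16; python3 look.py 16
```

```text
22.5 [0.42, 0.045, 1.897, -0.329, 1.451, 0.702] [481.6, 171.2, 145.0] [[0.184, 0.98, -0.078], [0.901, -0.199, -0.386], [-0.394, 0.001, -0.919]] F [-5.3, -7.1, 11.2] 9.797943584437611
```

View pics/s16z.png

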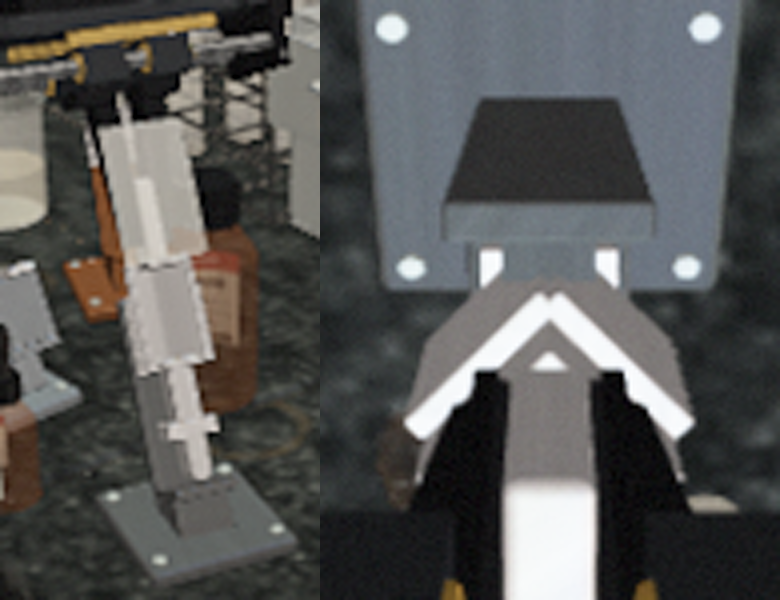

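```bash
python3 - <<'E'
from goal import *
import cv2
s=r.read_state();p=np.array(s['eef_pos']);R=np.array(s['eef_rot'])
print('carrier est in cradle frame',(Rg.T@(p+R@ctool-co)).round(1),'lean diff deg',Ro.from_matrix(Rg.T@R@M).as_rotvec(degrees=True).round(2))
f=np.array(s['force']);print('F tool',(R.T@(f-[0,0,-1.5])).round(1),'cradle',(Rg.T@(f-[0,0,-1.5])).round(1))
sc=cam('scene')
im=cv2.imread('pics/scene16.png')
for c,col in ((np.array([471,112.3,35]),(0,0,255)),(co,(0,255,0))):
    for l in [(8,-13,22),(8,13,22),(7.5,5,5),(7.5,-5,5),(20,-22,111),(20,22,111),(8,-18.4,58)]:
        print(l,proj(sc,Rg@np.array(l)+c)[0].round(1))
cv2.imwrite('pics/s16q.png',cv2.resize(im[195:290,235:305],None,fx=8,fy=8,interpolation=cv2.INTER_CUBIC)[:600+160][:,:])
E
```

```text
carrier est in cradle frame [-0.4 -0.3  1.7] lean diff deg [-0.01 -0.3  -0.11]
F tool [-12.5  -4.1  -9.2] cradle [13.1 -4.2  8.3]
(8, -13, 22) [263.  251.4]
(8, 13, 22) [274.8 248.6]
(7.5, 5, 5) [272.8 257.7]
(7.5, -5, 5) [268.3 258.8]
(20, -22, 111) [251.9 208.3]
(20, 22, 111) [272.2 204.3]
(8, -18.4, 58) [257.  234.4]
(8, -13, 22) [262.2 250.6]
(8, 13, 22) [274.1 247.8]
(7.5, 5, 5) [272.1 256.9]
(7.5, -5, 5) [267.5 258. ]
(20, -22, 111) [251.  207.4]
(20, 22, 111) [271.4 203.4]
(8, -18.4, 58) [256.2 233.5]
```

View pics/s16q.png

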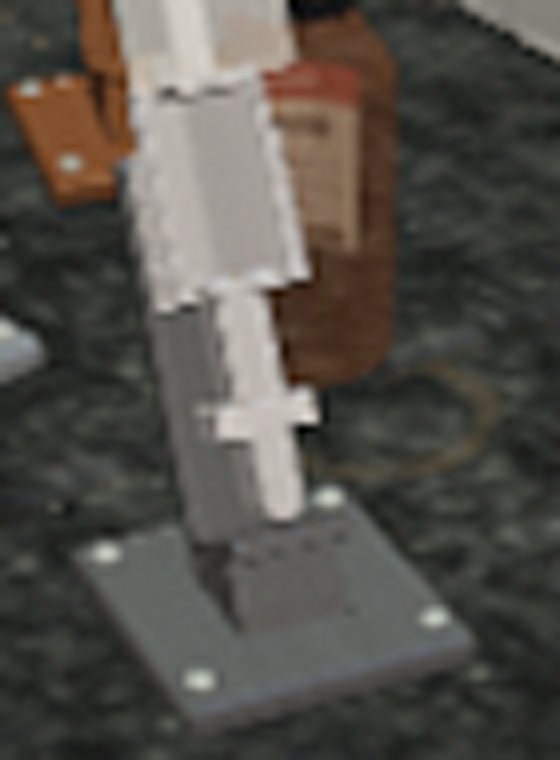

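Call:
{"fn": "apply_moves", "kwargs": {
  "rows": [-1, -0.3, 0.5, 0, 0, 0, -2, -0.5, 1, 0, 0, 0, -2.5, -0.5, 1.5, 0, 0, 0, -2.5, -0.5, 1.5, 0, 0, 0, -2.5, -0.5, 1.5, 0, 0, 0, -2.5, -0.5, 1.5, 0, 0, 0, -2.5, -0.5, 1.5, 0, 0, 0, -2.5, -0.5, 1.5, 0, 0, 0, -2.5, -0.5, 1.5, 0, 0, 0, -2.5, -0.5, 1.5, 0, 0, 0]
}}

```text
time: 23.85
eef_pos: [481.3, 170.0, 143.2]
eef_rot: [[0.183, 0.98, -0.075], [0.903, -0.198, -0.382], [-0.389, 0.002, -0.921]]
force: [-1.1, -2.7, 6.6]
gripper_width: 9.8
```

```bash
python3 snap.py w17; python3 - <<'E'
from goal import *
s=r.read_state();p=np.array(s['eef_pos']);R=np.array(s['eef_rot'])
print('carrier est in cradle frame',(Rg.T@(p+R@ctool-co)).round(1))
f=np.array(s['force']);print('F cradle',(Rg.T@(f-[0,0,-1.5])).round(1))
E
```

```text
23.85 [0.417, 0.042, 1.902, -0.327, 1.443, 0.699] [481.3, 170.0, 143.2] [[0.183, 0.98, -0.075], [0.903, -0.198, -0.382], [-0.389, 0.002, -0.921]] F [-1.1, -2.7, 6.6] 9.821273126274056
carrier est in cradle frame [-0.7 -0.1 -0.5]
F cradle [ 5.9 -0.2  5.1]
```

Call:
{"fn": "apply_moves", "kwargs": {
  "rows": [-0.8, 0, -0.2, 0, 0, 0, -0.8, 0, -0.2, 0, 0, 0, -0.8, 0, -0.2, 0, 0, 0, -0.8, 0, -0.2, 0, 0, 0, -0.8, 0, -0.2, 0, 0, 0, -0.8, 0, -0.2, 0, 0, 0, -0.8, 0, -0.2, 0, 0, 0, -0.8, 0, -0.2, 0, 0, 0, -0.8, 0, -0.2, 0, 0, 0, -0.8, 0, -0.2, 0, 0, 0],
  "grip": 0.55
}}

```text
time: 25.15
eef_pos: [480.6, 169.7, 142.2]
eef_rot: [[0.183, 0.98, -0.076], [0.903, -0.198, -0.381], [-0.388, 0.001, -0.922]]
force: [-0.1, 0.1, 0.2]
gripper_width: 42.7
```

```bash
python3 snap.py w18; python3 look.py 18
```

```text
25.15 [0.416, 0.041, 1.904, -0.326, 1.442, 0.698] [480.6, 169.7, 142.2] [[0.183, 0.98, -0.076], [0.903, -0.198, -0.381], [-0.388, 0.001, -0.922]] F [-0.1, 0.1, 0.2] 42.73668959412563
```

View pics/s18z.png

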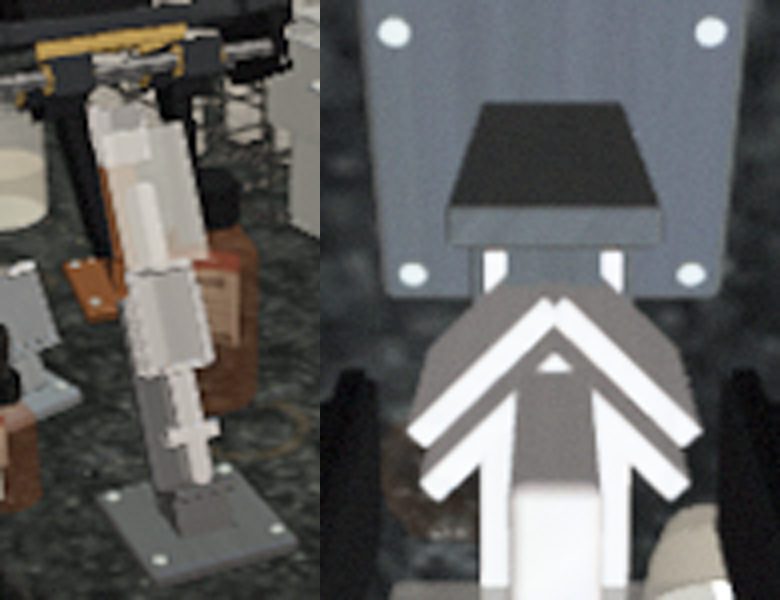

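The carrier is released and nested. Its V edges run parallel to the cradle's at about (555,310–480) in the zoomed view. I'll withdraw along its slope.

Call:
{"fn": "apply_moves", "kwargs": {
  "rows": [0.4, 0, -5, 0, 0, 0, 1, 0, -14, 0, 0, 0, 1.8, 0, -25, 0, 0, 0, 2.7, 0, -38, 0, 0, 0, 3.8, 0, -53, 0, 0, 0, 5, 0, -70, 0, 0, 0, 6.4, 0, -90, 0, 0, 0, 8, 0, -112, 0, 0, 0, 9.3, 0, -130, 0, 0, 0, 9.3, 0, -130, 0, 0, 0]
}}

```text
time: 26.5
eef_pos: [493.1, 228.6, 260.4]
eef_rot: [[0.183, 0.98, -0.073], [0.904, -0.197, -0.379], [-0.386, 0.003, -0.922]]
force: [0.1, -0.1, 0.2]
gripper_width: 42.8
```

```bash
python3 snap.py w19; python3 look.py 19; python3 - <<'E'
from goal import *
import cv2
s=cv2.imread('pics/scene19.png')
cv2.imwrite('pics/s19q.png',cv2.resize(s[165:290,225:315],None,fx=6,fy=6,interpolation=cv2.INTER_CUBIC))
sc=cam('scene');w=cam('wrist',np.load('pics/w19.npz'))
c0=np.array([471,112.3,35])
for l in [(8,-13,22),(8,13,22),(8,-13,30),(7.5,5,5),(20,-22,111),(20,22,111),(20,-22,181),(20,22,181)]:
  print(l,[((proj(sc,Rg@np.array(l)+c)[0]-[225,165]+.5)*6-.5).round(0).tolist() for c in (c0,co)])
E
```

```text
26.5 [0.496, 0.038, 1.703, -0.305, 1.657, 0.708] [493.1, 228.6, 260.4] [[0.183, 0.98, -0.073], [0.904, -0.197, -0.379], [-0.386, 0.003, -0.922]] F [0.1, -0.1, 0.2] 42.84791494515462
(8, -13, 22) [[231.0, 521.0], [226.0, 516.0]]
(8, 13, 22) [[302.0, 504.0], [297.0, 499.0]]
(8, -13, 30) [[226.0, 497.0], [221.0, 493.0]]
(7.5, 5, 5) [[290.0, 558.0], [285.0, 554.0]]
(20, -22, 111) [[164.0, 262.0], [159.0, 257.0]]
(20, 22, 111) [[286.0, 238.0], [281.0, 233.0]]
(20, -22, 181) [[121.0, 54.0], [116.0, 48.0]]
(20, 22, 181) [[244.0, 34.0], [239.0, 29.0]]
```

View pics/s19q.png

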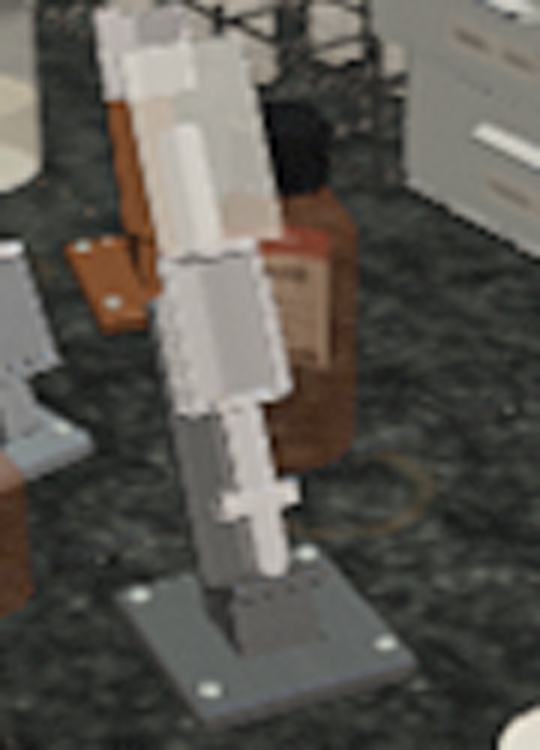

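View pics/w19.png

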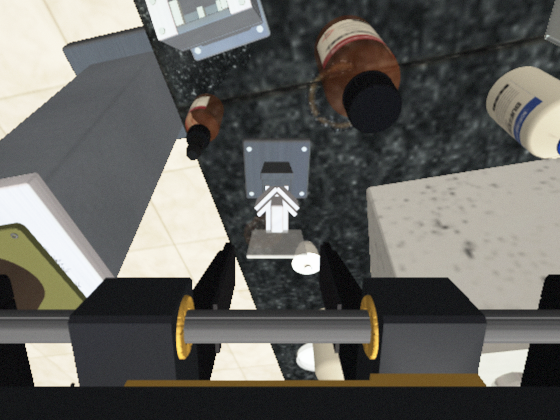

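```bash
python3 - <<'E'
from goal import *
import cv2
w=cam('wrist',np.load('pics/w19.npz'))
im=cv2.imread('pics/w19.png');cv2.imwrite('pics/w19z.png',cv2.resize(im[155:265,235:330],None,fx=6,fy=6,interpolation=cv2.INTER_CUBIC))
for l in [(18.5,-22,181),(18.5,22,181),(21.5,-22,181),(21.5,22,181),(5.4,-18.4,113),(5.4,18.4,113),(-11,-5,155),(11,-5,155),(11,5,155),(2.6,21.2,100),(2.6,-21.2,100)]:
  print(l,((proj(w,Rg@np.array(l)+co)[0]-[235,155]+.5)*6-.5).round(0).tolist())
E
```

```text
(18.5, -22, 181) [70.0, 600.0]
(18.5, 22, 181) [440.0, 599.0]
(21.5, -22, 181) [70.0, 624.0]
(21.5, 22, 181) [439.0, 623.0]
(5.4, -18.4, 113) [129.0, 360.0]
(5.4, 18.4, 113) [378.0, 360.0]
(-11, -5, 155) [215.0, 311.0]
(11, -5, 155) [216.0, 477.0]
(11, 5, 155) [293.0, 477.0]
(2.6, 21.2, 100) [391.0, 323.0]
(2.6, -21.2, 100) [115.0, 323.0]
```

View pics/w19z.png

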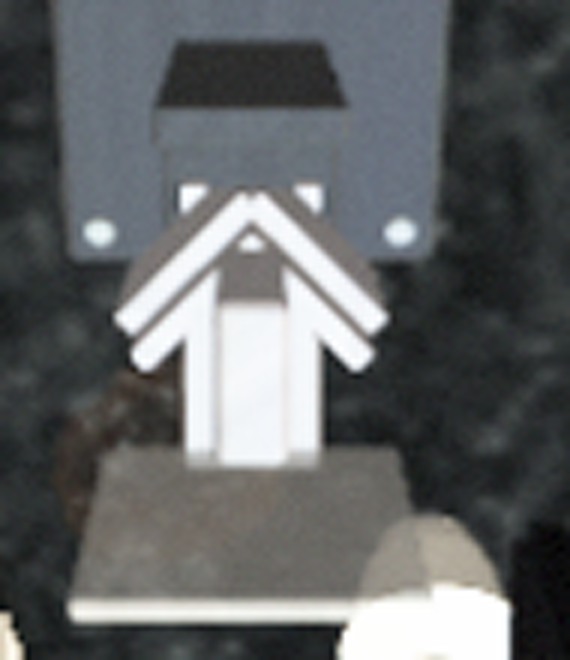

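```bash
python3 - <<'E'
from h import *
import cv2
cv2.imwrite('pics/topend.png',cams.capture('top')[:,:,::-1]);cv2.imwrite('pics/sceneend.png',cams.capture('scene')[:,:,::-1])
E
```

```text
(no output)
```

View pics/sceneend.png

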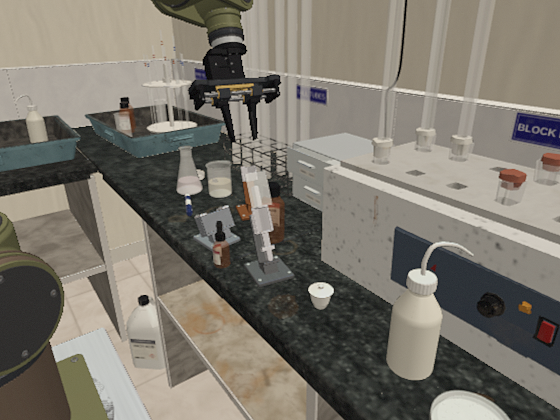

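The carrier stands in the cradle at about (260,225). The dropper at (221,245), the amber bottle at (272,210) and the crucible at (320,293) haven't moved, and the gripper is clear.

```bash
python3 - <<'E'
from h import *
print(r.close_job()); print(r.read_state()['time'])
E
```

```text
the job is handed in; nothing more can be done
None
the job is handed in; nothing more can be done
```

The carrier is out of the dock, nested in the reclined cradle and released. I handed the job in at about 26.7 s of the 50 s allowed; closing the job gave no verdict.

**What I did**
- **Rocking:** I gripped the tab and rocked the carrier both ways. A picture then showed the −y jaw back only about 6 mm. I moved the pivot estimate, rocked both ways again, and saw both jaws back about 8–9 mm.
- **Drawing out:** The carrier came out along its slope with only about 1 N on the wrist.
- **Nesting:** In the hand it leaned about 4° more than the tool, so I corrected for that before laying it into the cradle's V. I eased off the roughly 12 N contact before letting go, then withdrew along its slope.

**Last checks**
- **Carrier pose:** The guard rim matched the predicted nested position within about 1 pixel. The tab's top was about 2 pixels off, roughly 1.3 mm. The V legs look parallel to the cradle's.
- **Robot:** After withdrawing, the wrist force was near zero and the fingers were well clear of the carrier.
- **Bottles and crucible:** All three are standing where they were in the scene view.

**Disagreements**
- The wrist and top cameras disagreed by about 2 mm on the cradle's position; I used the wrist view.
- In the dock the carrier appeared to lean 30–34° by different estimates, rather than the stated 27°.

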